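# Bed a tube in the sawing jig's V-blocks and clamp it

## Robot

A 7-joint arm with a two-finger parallel gripper is mounted at the origin on the work surface. World frame = base frame: x ahead of the robot, y to its left, z up, the work surface at z = 0. Lengths are in m, angles in rad, forces in N, time in s.
With the tool pointing down it reaches from about 0.35 to 0.775 m from the base axis. Payload 3.1 kg.
Tool frame: the origin (TCP) lies on the centre line of the jaws, within the pads' length; the fingertips stand 8 mm ahead of it and the grasp point (between the pads) lies 11 mm behind it; x points along the fingers, y is the direction in which the jaws open and shut, and the axes are right-handed (so a half turn about x gives the same grasp; the last joint's range is limited). The gripper opens to 85 mm and grips with 20 to 120 N. Pads are 22 mm wide; open, the fingers measure 114 mm over their backs; the gripper's body (76 mm by 85 mm) begins 54 mm behind the grasp point. The pads swing forward as they close: fully open they stand 13 mm farther back than shut.
Start: joints at [1.064, 0.311, 0.014, 1.512, -0.004, 1.319, -0.027], TCP at [0.247, -0.492, 0.239] pointing down, gripper open.
Joint ranges: [-2.7, 2.7], [-0.3, 1.91], [-1.27, 1.3], [0.12, 2.57], [-1.44, 4.58], [0.2, 2.03], [-3.05, 3.05]. Speed limits (rad/s): [2.79, 2.79, 3.14, 3.14, 3.14, 3.14, 3.14].

## Interface

Orientations are given as a 3x3 rotation matrix whose columns are the frame's x, y, z axes.
In Python, from rig import bot gives the robot as it stands.
- The arm moves only by the tool step_arm, never from a script. Its argument "plan" is a list that holds one entry, the list of rows, each a list of 7 numbers: the opening in per cent of the stroke, from 0 (shut) to 100 (fully open), then the shift along the tool's x, y, z in mm, then the turn, a rotation vector about the tool's x, y, z in rad. In form: [[[jaw, tx, ty, tz, rx, ry, rz], ...]]. A call has 1 to 8 rows; each row shifts and turns the pose as measured when the row begins, along the tool's axes as they then stand; what a row does not reach is not made up. A row lasts 1/10 s, in which the tool goes at most 50 mm and 8.59 degrees, less where a joint would pass 70% of its speed; a pose out of reach is approached as far as the arm can. A call is refused whole if a number of a shift passes 50 or a number of a turn 0.15, either way. A call with a gripper value outside its range is refused whole. The fingers move at their own pace and stop on an object; the grip force is fixed at half the most. Time passes only in rows, so rows that do not move let the fingers close. It gives the time, the measured TCP pose, the force and the opening at its end, in the units of the state.
- bot.state(): the state, without advancing time (a new reading comes with each control period).
- bot.camera(name): name is "scene" or "top" or "wrist"; returns (picture, depth): 480x640x3 uint8, red, green, blue; 480x640 float32, m along the optical axis (not along the pixel's ray), 0 where there is no reading.
- bot.camera_model(name): a dict with "fovy" (degrees; the focal length in pixels is half the picture's height over the tangent of half this angle, whatever the lens; pixels are square), "cx", "cy" (the principal point, pixels), "cam_to_world" (4x4, takes a point from camera to world coordinates). Camera axes: x right, y down, z forward; pixel columns grow to the right and rows downward; lengths in m; the calibration is good to about 2 mm. A picture is of the moment at which its call begins: read the wrist's pose just before it. camera_model takes no time and is no camera call; for the wrist camera it gives the pose at the moment of the call.
- bot.hand_in(): hands the job in, once; it reports no verdict.
The state is a dict: "t": time; "q": joint angles; "qd": joint speeds; "joint_efforts": joint torques, N m; "tool_pos": TCP position; "orientation": TCP orientation; "wrist_force": force on the tool from outside, world axes, zero at the start; "moment": the same for the moment, N m; "width": finger opening in m.
Only numpy, scipy, OpenCV 4.12 (cv2) and the standard library are available. Lean on these libraries where they do the work, as an engineer would, in place of code of your own. Each camera call takes 0.05 s, during which the arm holds its last target.

## Task

Take the tube that has the threaded socket on one end out of the stock rack and lower it, still in the gripper, into the two V-blocks of the sawing jig with its plain end towards the end stop. Let go so that it beds down in both Vs, with its plain end slid gently up against the stop's rubber bumper, before you swing the toggle clamp's handle all the way down to hold it there. Do not disturb the spare tube, the mug or the bottles.

Things in the scene. Friction and masses are not known exactly. Their poses are not given: they have to be found in the camera images.
- tube_center (a point): The workpiece: galvanised tube 33.4 mm across, 300 mm long, 0.3 to 0.6 kg, lying in one of the rack's two slots, axis 37 mm above the table. This point is its middle; x runs along it from the plain end to the end with the threaded socket (collar 40 mm across on the last 36 mm). It balances about 17 mm from here towards the socket. Beside its middle 90 mm there is finger room to z = 15 mm.
- tube_plain_end (a point): Centre of the tube's plain end face, 150 mm from its middle, away from the socket.
- jig: Sawing jig, fixed on the table: 18 mm plywood board with two steel V-blocks, an end stop and a toggle clamp. Origin on the table under the line of the Vs; x along the Vs, away from the end stop; y towards the clamp; z up. A tube bedded in the Vs has its axis at y = 0, z = 65.6 mm. Between the V-blocks (x from -75 to 55 mm) the board is bare: room for fingers on both sides of the tube.
- v_clamped (a point): On the axis of a bedded tube, over the V-block by the clamp, at x = -90 mm in the jig's frame. The V-block is 30 mm long, 60 mm wide, its top 66 mm above the table; its 90 degree V has its bottom line 42 mm above the table. A bedded tube slides along the Vs with a steady drag of about 3 to 10 N.
- v_outer (a point): The same point over the other, equal V-block, at x = 70 mm in the jig's frame.
- stop_post: End stop, at x = -208 mm on the jig: a post 22 by 30 mm, 82 mm high (thumbscrew to 103 mm), origin under its middle on the board, with a rod along x on the V axis that ends in a rubber bumper 22 mm across. The rod is locked at a different reach each time, not measured: the bumper's face lies between x = -162 and -138 mm on the jig; feel for it. It gives 4 mm at 1.5 N/mm, then is hard.
- clamp_handle (a joint): Toggle clamp handle angle, rad: 0 = open (handle upright, leaning 10 degrees away from the Vs, tip 220 mm above the table, hold-down arm up); it locks past dead centre at about 1.27 and ends at 1.30 (handle nearly level, arm down on the tube). It stays where it is left and takes less than 15 N at the grip.
- handle_grip (a point): Point in the handle's black grip, 95 mm from the pivot; the grip is a round bar 18 mm thick that ends 32 mm beyond this point. The handle swings down towards the jig's +y, in its y-z plane.
- clamp_pivot (a point): The handle's pivot (axis along the jig's x), at x = -90, y = 84, z = 94 mm on the jig. At handle angle q the grip point lies 95 sin(q + 0.175) mm from it along the jig's y and 95 cos(q + 0.175) mm above it.
- clamp_arm: The clamp's hold-down arm with a rubber-tipped spindle, geared to the handle; origin on its pivot. Open, it stands upright beside the V-block at x = -90 mm, up to 175 mm above the table and no nearer than 30 mm to the V line; shut, its rubber tip presses on the tube over that V-block.
- spare_center (a point): Middle of the spare tube in the rack's other slot, 90 mm beside the workpiece: plain at both ends, 27 mm across, 240 mm long. It stays there.
- mug: Clear glass mug with handle, 76 mm across, 115 mm tall, standing between the rack and the jig, towards the far side; origin under its centre.
- bottle_a: Empty brown glass bottle, 58 mm across, 193 mm tall, standing; origin under its centre.
- bottle_b: Another such bottle.
- bottle_c: Another such bottle.

How it is judged:
By the outcome, as a careful person would: the job done as asked, in the order asked, and still so for the second after the job is handed in, with the robot touching nothing.
It also fails if it takes over 70 s, if anything falls off the work surface, if the arm or the gripper's body presses on something with over 40 N, if the wrist force passes 120 N, or if a joint passes its speed limit or range.

## Working session

There is one attempt and no reset: what is moved stays moved. The work goes in short steps, Python scripts to look and compute and a tool call to move; the robot and the scene stay as the last step left them, time stands still between calls to the robot, and variables do not carry over. Pictures are saved under pics/ and viewed, and the job is handed in when it is done.

Besides the shell and the picture viewer there is one more tool, called as name(argument=value, ...), one argument or row to a line, values as JSON. step_arm: Moves the arm, as the interface text tells. Its arguments: {"type":"object","properties":{"plan":{"type":"array","items":{"type":"array","items":{"type":"array","items":{"type":"number"}}}}},"required":["plan"]}

```bash
ls; mkdir -p pics
cat > h.py <<'E'
import numpy as np, cv2
from rig import bot
def snap(n,f):
    m=bot.camera_model(n); p,d=bot.camera(n)
    cv2.imwrite(f'pics/{f}.png',p[:,:,::-1]); np.savez(f'pics/{f}.npz',p=p,d=d,T=m['cam_to_world'],k=np.array([m['fovy'],m['cx'],m['cy']]))
    return p,d,m
def load(f):
    z=np.load(f'pics/{f}.npz'); return z['p'],z['d'],z['T'],z['k']
def ray(f,u,v):
    p,d,T,k=load(f); F=240/np.tan(np.radians(k[0]/2))
    c=np.array([(u-k[1])/F,(v-k[2])/F,1.]); return T[:3,3],T[:3,:3]@c
def onz(f,u,v,z):
    o,r=ray(f,u,v); return o+r*(z-o[2])/r[2]
def cloud(f):
    p,d,T,k=load(f); F=240/np.tan(np.radians(k[0]/2))
    v,u=np.mgrid[:480,:640]; P=np.stack([(u-k[1])/F*d,(v-k[2])/F*d,d],-1)
    P=P@T[:3,:3].T+T[:3,3]; P[d==0]=np.nan; return P
E
python3 - <<'E'
from h import *
for n in ['scene','top','wrist']:
    p,d,m=snap(n,n+'0'); print(n,m['fovy'],m['cx'],m['cy'],np.round(m['cam_to_world'],3).tolist(),(d>0).mean())
s=bot.state(); print(s)
E
```

```text
pics
scene 52.133394448648446 317.37421280734065 238.4833207916926 [[0.255, 0.649, -0.717, 1.292], [0.967, -0.184, 0.178, -0.23], [-0.017, -0.739, -0.674, 0.78], [0.0, 0.0, 0.0, 1.0]] 0.95939453125
top 45.65544033843185 315.05161018553184 240.65889732410403 [[0.006, -0.992, 0.124, 0.457], [-1.0, -0.006, -0.002, -0.058], [0.003, -0.124, -0.992, 1.195], [0.0, 0.0, 0.0, 1.0]] 0.996044921875
wrist 67.97217495683114 318.6441901820443 236.22767603834725 [[0.447, -0.864, -0.232, 0.304], [-0.895, -0.433, -0.113, -0.462], [-0.003, 0.258, -0.966, 0.372], [0.0, 0.0, 0.0, 1.0]] 0.994560546875
{'t': 0.15, 'q': array([ 1.06429212,  0.31154494,  0.01403261,  1.51269764, -0.00437304,
        1.31919935, -0.0272155 ]), 'qd': array([-0.00062849, -0.00310481,  0.00029847, -0.00455554, -0.00022466,
        0.00147657,  0.0006036 ]), 'joint_efforts': array([ 9.39490747e-04, -3.80272758e+01,  1.46580250e-01, -2.30848467e+01,
        1.24094827e-02,  9.66038788e-03,  2.34661890e-06]), 'tool_pos': array([ 0.24628182, -0.49117105,  0.23846548]), 'orientation': array([[-9.18816215e-04,  4.48274558e-01, -8.93895450e-01],
       [ 1.57037725e-03, -8.93894079e-01, -4.48275484e-01],
       [-9.99998345e-01, -1.81563586e-03,  1.17364206e-04]]), 'wrist_force': array([ 0.46186163,  0.05954987, -0.11421061]), 'moment': array([-0.00343419, -0.00431654,  0.00653722]), 'width': 0.08528527551937533}
```

View pics/top0.png

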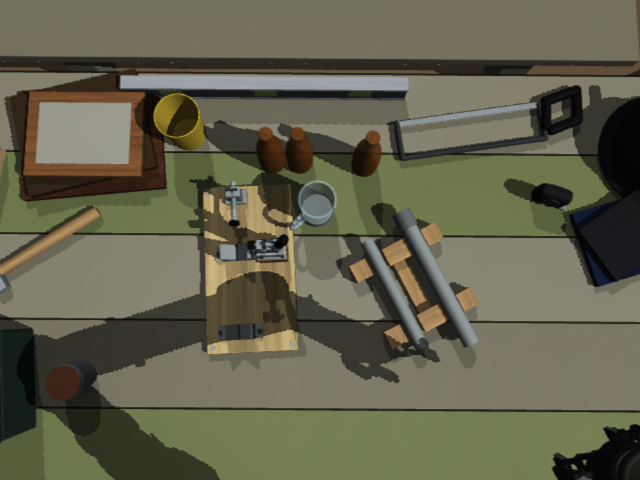

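View pics/scene0.png

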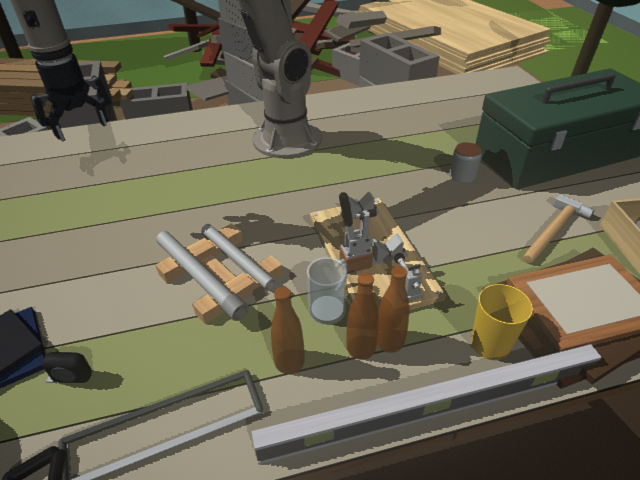

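View pics/wrist0.png

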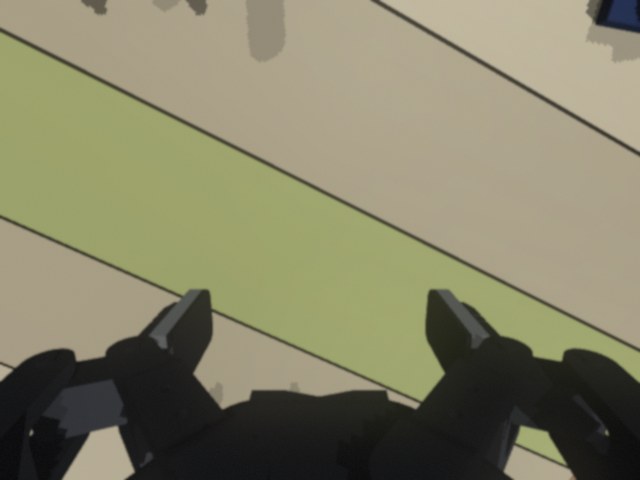

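Run:
```python
from h import *
p,d,T,k=load('top0')
cv2.imwrite('pics/topjig.png',cv2.resize(p[170:360,190:310][:,:,::-1],None,fx=3.1,fy=3.1,interpolation=cv2.INTER_CUBIC))
cv2.imwrite('pics/toprack.png',cv2.resize(p[195:360,340:490][:,:,::-1],None,fx=3.6,fy=3.6,interpolation=cv2.INTER_CUBIC))
P=cloud('top0')
# sample depth noise
q=P[370:400,300:340].reshape(-1,3); print(np.nanmean(q[:,2]),np.nanstd(q[:,2]))
for u,v in [(405,215),(437,275),(472,342),(395,290),(316,203),(234,195),(240,331),(283,240)]: print(u,v,np.round(P[v,u],4))
```

```text
0.0013157910823318045 0.0022929674958382927
405 215 [ 0.6526 -0.2421  0.0573]
437 275 [ 0.5318 -0.3052  0.0535]
472 342 [ 0.3999 -0.3709  0.0565]
395 290 [ 0.5015 -0.2214  0.0483]
316 203 [ 0.686  -0.0621  0.0057]
234 195 [0.6871 0.1016 0.0787]
240 331 [0.4183 0.0881 0.0444]
283 240 [ 0.5791 -0.0051  0.2236]
```

View pics/topjig.png

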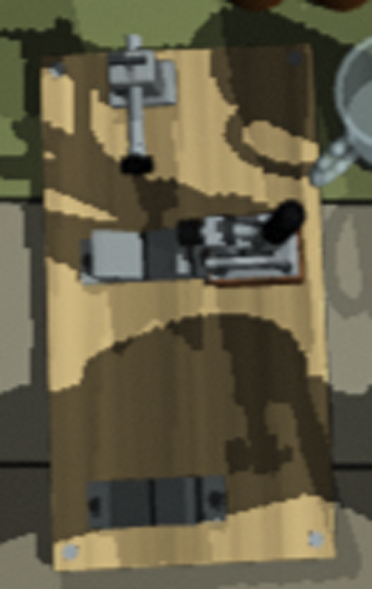

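View pics/toprack.png

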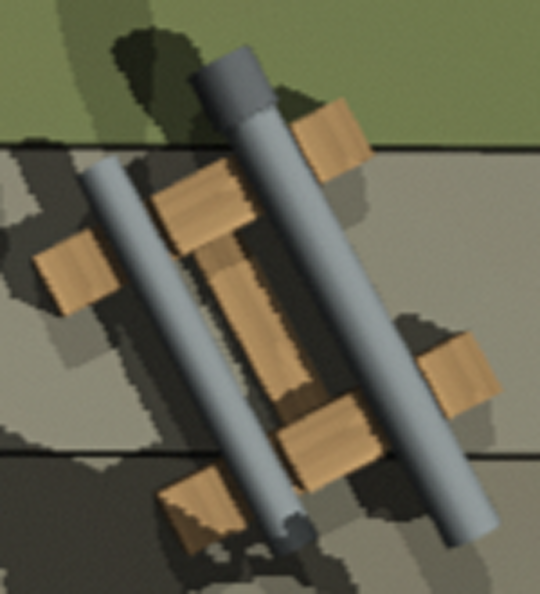

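```bash
cat > meas.py <<'E'
from h import *
P=cloud('top0'); p,d,T,k=load('top0')
# tube: colour gray-blue & height
sub=np.zeros((480,640),bool); sub[195:360,360:490]=True
h=cv2.cvtColor(p,cv2.COLOR_RGB2HSV); r,b=p[...,0].astype(int),p[...,2].astype(int)
m=(sub&(b>=r-2)&(P[...,2]>0.028)&(P[...,2]<0.07)).astype(np.uint8)
n,l,st,c=cv2.connectedComponentsWithStats(m)
for i in range(1,n):
    if st[i,4]<300: continue
    v,u=np.nonzero(l==i); rc=cv2.minAreaRect(np.stack([u,v],1).astype(np.float32)); bx=cv2.boxPoints(rc)
    Z=0.037
    W=np.array([onz('top0',a,bb,Z)[:2] for a,bb in bx]); print('comp',st[i],rc); 
    cc=onz('top0',*rc[0],Z); print('centre',cc.round(4)); 
    e=[np.linalg.norm(W[j]-W[(j+1)%4]) for j in range(4)]; print(np.round(e,4))
    j=int(np.argmax(e[:2])); ax=W[(j+1)%4]-W[j]; print('axis deg',np.degrees(np.arctan2(ax[1],ax[0])), 'pts',W.round(4).tolist())
    Q=P[l==i]; x=Q[:,:2]-Q[:,:2].mean(0); w,V=np.linalg.eigh(x.T@x); print('cloud mean',Q.mean(0).round(4),np.degrees(np.arctan2(V[1,1],V[0,1])))
o=np.array([190,170])
def cp(x,y,z): return onz('top0',190+x/3.1-.5+.16,170+y/3.1-.5+.16,z).round(4)
print('board L',cp(40,68,.018),cp(53,570,.018),'R',cp(310,45,.018),cp(333,555,.018))
print('outer blk',cp(88,480,.066),cp(90,528,.066),cp(225,477,.066),cp(227,523,.066))
print('outer groove',cp(152,482,.042),cp(155,525,.042))
print('clamped blk left',cp(84,240,.066),cp(84,282,.066),'groove',cp(147,230,.042),cp(147,278,.042))
print('bumper',cp(137,172,.0656), 'stop post',cp(130,65,.1),cp(110,108,.1),cp(150,104,.1))
print('grip tip',P[235:250,275:292].reshape(-1,3)[np.nanargmax(P[235:250,275:292,2])])
E
python3 meas.py
```

```text
comp [ 393  208   86  139 2454] ((436.5141906738281, 277.3255310058594), (150.64646911621094, 18.84294891357422), 60.945396423339844)
centre [ 0.5281 -0.3077  0.037 ]
[0.0393 0.3031 0.0382 0.3024]
axis deg -151.85550517882345 pts [[0.6537, -0.218], [0.673, -0.2522], [0.4058, -0.3951], [0.3875, -0.3616]]
cloud mean [ 0.5291 -0.3022  0.051 ] -152.2722455021795
comp [ 361  238   67  112 1527] ((394.4450378417969, 293.5011901855469), (120.35002136230469, 13.142940521240234), 62.1759033203125)
centre [ 0.4948 -0.2218  0.037 ]
[0.0271 0.2414 0.0265 0.2411]
axis deg -152.5860899330512 pts [[0.5967, -0.1536], [0.6095, -0.1775], [0.3952, -0.2886], [0.383, -0.2651]]
cloud mean [ 0.4946 -0.2204  0.045 ] -152.4843522485221
board L [0.7065 0.1766 0.018 ] [0.3718 0.1579 0.018 ] R [ 0.7236 -0.0063  0.018 ] [ 0.3825 -0.0253  0.018 ]
outer blk [0.4313 0.1286 0.066 ] [0.4014 0.1265 0.066 ] [0.4337 0.0421 0.066 ] [0.405  0.0403 0.066 ]
outer groove [0.4297 0.0913 0.042 ] [0.4024 0.0887 0.042 ]
clamped blk left [0.5839 0.1353 0.066 ] [0.5568 0.1346 0.066 ] groove [0.5935 0.0982 0.042 ] [0.5618 0.0975 0.042 ]
bumper [0.6283 0.1024 0.0656] stop post [0.6914 0.1035 0.1   ] [0.6637 0.1154 0.1   ] [0.6664 0.0903 0.1   ]
grip tip [ 0.58250248 -0.00160364  0.22384622]
```

```bash
cat >> h.py <<'E'
from scipy.spatial.transform import Rotation as R
def down(zaz):  # tool x down, tool z at azimuth zaz (deg)
    a=np.radians(zaz); z=np.array([np.cos(a),np.sin(a),0]); x=np.array([0,0,-1.]); return np.stack([x,np.cross(z,x),z],1)
def rel(pos,zaz):
    s=bot.state(); O=s['orientation']; print('t %.2f'%s['t'],'pos',(s['tool_pos']*1000).round(1),'zaz %.2f'%np.degrees(np.arctan2(O[1,2],O[0,2])),'w %.1f'%(s['width']*1000),'F',s['wrist_force'].round(1))
    sh=O.T@(np.array(pos)-s['tool_pos'])*1000; rv=R.from_matrix(O.T@down(zaz)).as_rotvec()
    print('shift',sh.round(1),'rot',rv.round(3)); return sh,rv
E
python3 - <<'E'
from h import *
rel([.543,-.300,.19],-152.1)
E
```

```text
t 0.15 pos [ 246.3 -491.2  238.5] zaz -153.37 w 85.3 F [ 0.5  0.1 -0.1]
shift [  48.5  -37.8 -350.9] rot [-0.022  0.     0.002]
```

step_arm(
  plan=[
    [[100,6,-5,-44,-0.022,0,0],[100,6,-5,-44,0,0,0],[100,6,-5,-44,0,0,0],[100,6,-5,-44,0,0,0],[100,6,-5,-44,0,0,0],[100,6,-5,-44,0,0,0],[100,6,-5,-44,0,0,0],[100,6,-5,-44,0,0,0]],
  ],
)

```text
t: 0.95
tool_pos: [0.54, -0.297, 0.1846]
orientation: [[-0.009, 0.447, -0.894], [-0.003, -0.894, -0.447], [-1.0, -0.001, 0.01]]
wrist_force: [0.3, -1.1, 0.3]
width: 0.0855
```

Run:
```python
from h import *
snap('wrist','w1'); snap('scene','s1')
rel([.543,-.300,.15],-152.1)
```

```text
t 1.05 pos [ 544.9 -288.7  183.1] zaz -152.66 w 85.3 F [-0.1  0.5 -0.2]
shift [33.   9.4  6.8] rot [-0.01   0.003  0.007]
```

View pics/w1.png

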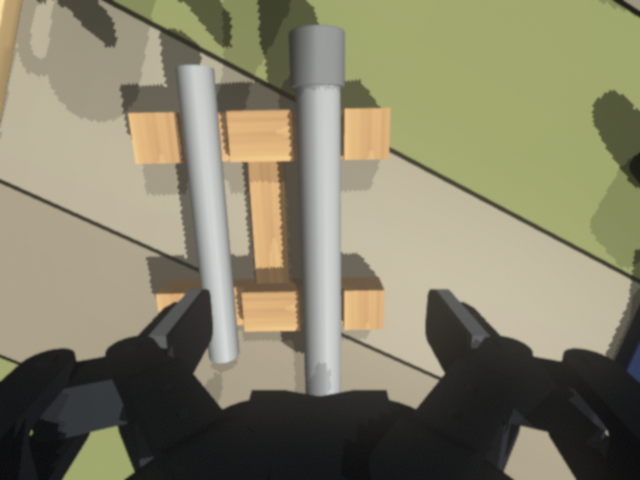

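```bash
cat > tub.py <<'E'
from h import *
import sys
def tubefit(f):
    P=cloud(f); p,d,T,k=load(f); r,b=p[...,0].astype(int),p[...,2].astype(int)
    m=((abs(b-r)<18)&(P[...,2]>0.04)&(P[...,2]<0.07)).astype(np.uint8); m[:, :270]=0; m[:,370:]=0; m[390:]=0
    L=[];Rr=[]
    for v in range(100,280):
        u=np.nonzero(m[v])[0]
        if len(u)<20: continue
        if v%30==0: print(v,u.min(),u.max())
        # edges projected on plane z=.037
        a=onz(f,u.min()-.5,v,.037);c=onz(f,u.max()+.5,v,.037); L.append((a+c)/2)
    L=np.array(L); ln=cv2.fitLine(L[:,:2].astype(np.float32),cv2.DIST_HUBER,0,.01,.01).ravel(); print('line',ln.round(4),np.degrees(np.arctan2(ln[1],ln[0])))
    return ln,m
E
python3 - <<'E'
from tub import *
s=bot.state(); print(s['tool_pos'],abs(s['qd']).max())
snap('wrist','w2'); s=bot.state(); print(s['tool_pos'],abs(s['qd']).max())
ln,m=tubefit('w2')
for u,v in [(318,24),(318,32),(318,86)]: print(u,v,onz('w2',u,v,.057).round(4),onz('w2',u,v,.037).round(4))
E
```

```text
[ 0.544885   -0.28866015  0.18309305] 0.07579205509991811
[ 0.54185459 -0.29280267  0.18363854] 0.0763670897539996
120 306 348
150 307 348
180 307 348
210 307 347
240 308 347
270 308 346
line [ 0.8864  0.463   0.5787 -0.2773] 27.581762
318 24 [ 0.6669 -0.2242  0.057 ] [ 0.6718 -0.2214  0.037 ]
318 32 [ 0.6628 -0.2263  0.057 ] [ 0.6674 -0.2237  0.037 ]
318 86 [ 0.6336 -0.2413  0.057 ] [ 0.6359 -0.2399  0.037 ]
```

step_arm(
  plan=[
    [[100,10,5,2,0,0,0],[100,0,0,0,0,0,0],[100,0,0,0,0,0,0],[100,0,0,0,0,0,0]],
  ],
)

```text
t: 1.5
tool_pos: [0.5381, -0.3031, 0.1717]
orientation: [[-0.013, 0.449, -0.893], [-0.001, -0.894, -0.449], [-1.0, -0.005, 0.013]]
wrist_force: [-0.3, -0.1, 0.1]
width: 0.0853
```

Run:
```python
from tub import *
s=bot.state(); print(s['tool_pos'],abs(s['qd']).max())
snap('wrist','w3'); s=bot.state(); print(s['tool_pos'],abs(s['qd']).max())
ln,m=tubefit('w3')
p=load('w3')[0]; print(p[5:110:3,318].tolist())
```

```text
[ 0.53814531 -0.30313711  0.17174316] 0.015127239108645156
[ 0.53814345 -0.30340765  0.1719491 ] 0.0052692982050324315
120 290 335
150 291 335
180 292 334
210 293 335
240 294 334
270 295 335
line [ 0.8868  0.4621  0.5676 -0.2831] 27.524733
[[158, 164, 109], [156, 162, 113], [151, 153, 149], [155, 157, 154], [154, 156, 154], [155, 156, 154], [154, 156, 155], [155, 156, 154], [154, 156, 153], [154, 156, 154], [154, 156, 154], [155, 157, 154], [154, 155, 153], [153, 155, 153], [153, 155, 154], [154, 156, 154], [153, 155, 152], [154, 155, 154], [154, 155, 154], [154, 155, 153], [154, 155, 154], [154, 155, 153], [153, 155, 153], [162, 164, 162], [180, 183, 181], [197, 201, 198], [199, 203, 201], [200, 203, 201], [201, 204, 201], [199, 203, 201], [200, 204, 201], [201, 204, 201], [201, 204, 202], [201, 204, 202], [201, 205, 203]]
```

View pics/w3.png

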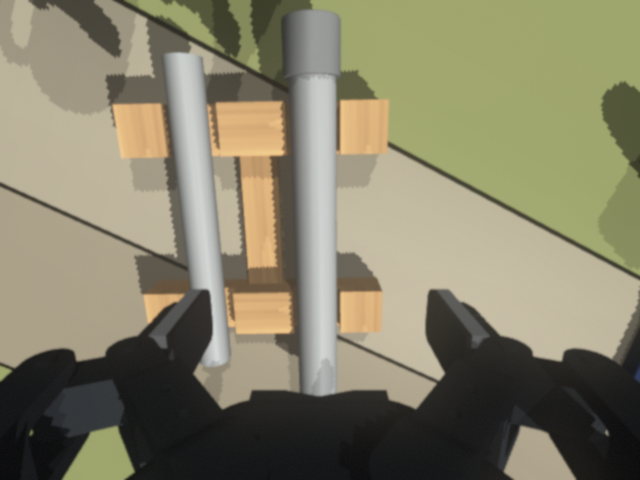

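Run:
```python
from h import *
a=np.radians(27.6); ax=np.array([np.cos(a),np.sin(a)])
e=onz('w3',312,10.5,.057)[:2]; s=onz('w3',312,76,.056)[:2]
p0=np.array([.5676,-.2831])
for q,o in((e,.15),(s,.114)):
    c=p0+ax*((q-p0)@ax-o); print(c)
c=p0+ax*((np.array([.5281,-.3077])-p0)@ax); print('top c',c)
rel([.543,-.300,.029],-152.4)
```

```text
[ 0.52817933 -0.30370863]
[ 0.52738396 -0.30412444]
top c [ 0.52647827 -0.30459792]
t 1.55 pos [ 538.1 -303.4  171.9] zaz -153.33 w 85.6 F [0.2 0.3 0.4]
shift [142.9  -0.2  -7.7] rot [-0.016  0.013  0.005]
```

step_arm(
  plan=[
    [[100,30,-2,-4,-0.016,0.012,0.005],[100,30,-1,-3,0,0,0],[100,25,0,0,0,0,0],[100,15,0,0,0,0,0],[100,0,0,0,0,0,0],[100,0,0,0,0,0,0],[100,0,0,0,0,0,0]],
  ],
)

```text
t: 2.25
tool_pos: [0.5434, -0.3035, 0.0745]
orientation: [[0.009, 0.457, -0.89], [-0.007, -0.89, -0.457], [-1.0, 0.01, -0.005]]
wrist_force: [-0.1, 0.1, -0.5]
width: 0.0856
```

Run:
```python
from h import *
rel([.5425,-.297,.029],-152.4); print(bot.state()['orientation'].round(4))
snap('wrist','w4')
```

```text
t 2.25 pos [ 543.4 -303.5   74.5] zaz -152.82 w 85.6 F [-0.1  0.1 -0.5]
shift [45.4 -6.6 -2. ] rot [-0.007 -0.005 -0.01 ]
[[ 0.0088  0.4567 -0.8896]
 [-0.007  -0.8895 -0.4568]
 [-0.9999  0.0103 -0.0046]]
```

View pics/w4.png

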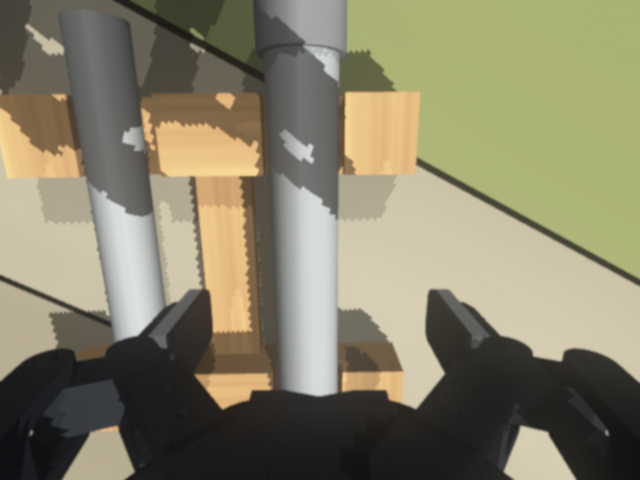

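step_arm(
  plan=[
    [[100,10,-6,-2,-0.007,-0.005,-0.01],[100,10,-1,0,0,0,0],[100,10,0,0,0,0,0],[100,8,0,0,0,0,0],[100,0,0,0,0,0,0],[100,0,0,0,0,0,0]],
  ],
)

```text
t: 2.9
tool_pos: [0.5437, -0.2962, 0.0353]
orientation: [[0.003, 0.464, -0.886], [-0.002, -0.886, -0.464], [-1.0, 0.003, -0.002]]
wrist_force: [0.1, -0.5, -0.1]
width: 0.0853
```

Run:
```python
from h import *
rel([.5425,-.297,.029],-152.4)
snap('wrist','w5')
```

```text
t 2.90 pos [ 543.7 -296.2   35.3] zaz -152.36 w 85.3 F [ 0.1 -0.5 -0.1]
shift [6.3 0.1 1.4] rot [ 0.001 -0.002 -0.003]
```

View pics/w5.png

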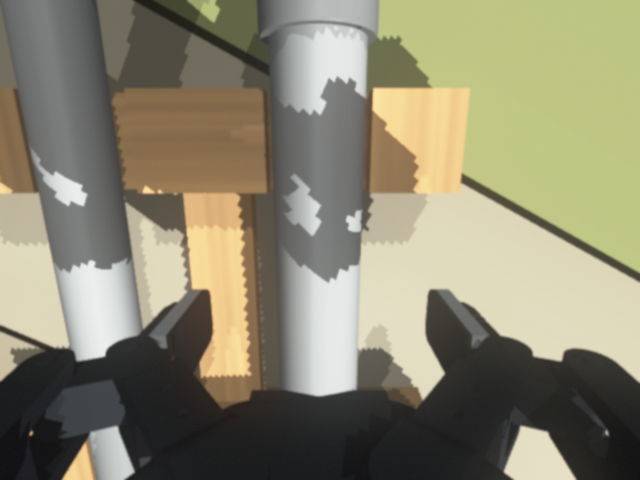

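step_arm(
  plan=[
    [[100,6,0,1,0,0,0],[100,0,0,0,0,0,0],[50,0,0,0,0,0,0],[0,0,0,0,0,0,0],[0,0,0,0,0,0,0],[0,0,0,0,0,0,0],[0,0,0,0,0,0,0],[0,0,0,0,0,0,0]],
  ],
)

```text
t: 3.75
tool_pos: [0.5434, -0.2973, 0.0303]
orientation: [[0.005, 0.463, -0.886], [-0.003, -0.886, -0.463], [-1.0, 0.005, -0.003]]
wrist_force: [-0.1, -0.4, -0.6]
width: 0.0313
```

Run:
```python
from h import *
rel([.5425,-.297,.029],-152.4)
```

```text
t 3.75 pos [ 543.4 -297.3   30.3] zaz -152.39 w 31.3 F [-0.1 -0.4 -0.6]
shift [ 1.3 -0.7  0.6] rot [ 0.    -0.003 -0.005]
```

step_arm(
  plan=[
    [[0,-10,0,0,0,0,0],[0,-20,0,0,0,0,0],[0,-30,0,0,0,0,0],[0,-40,0,0,0,0,0],[0,-45,0,0,0,0,0],[0,-45,0,0,0,0,0],[0,-40,0,0,0,0,0],[0,-40,0,0,0,0,0]],
  ],
)

```text
t: 4.55
tool_pos: [0.5329, -0.2924, 0.2934]
orientation: [[-0.033, 0.464, -0.885], [0.017, -0.885, -0.464], [-0.999, -0.03, 0.021]]
wrist_force: [1.1, -0.3, -5.5]
width: 0.0315
```

Run:
```python
from h import *
rel([.5425,-.297,.32],-152.4); print(bot.state()['moment'])
snap('scene','s2'); snap('wrist','w6')
```

```text
t 4.55 pos [ 532.9 -292.4  293.4] zaz -152.32 w 31.5 F [ 1.1 -0.3 -5.5]
shift [-27.    7.8  -5.8] rot [0.001 0.021 0.03 ]
[-0.09080994 -0.22940509  0.0012425 ]
```

View pics/s2.png

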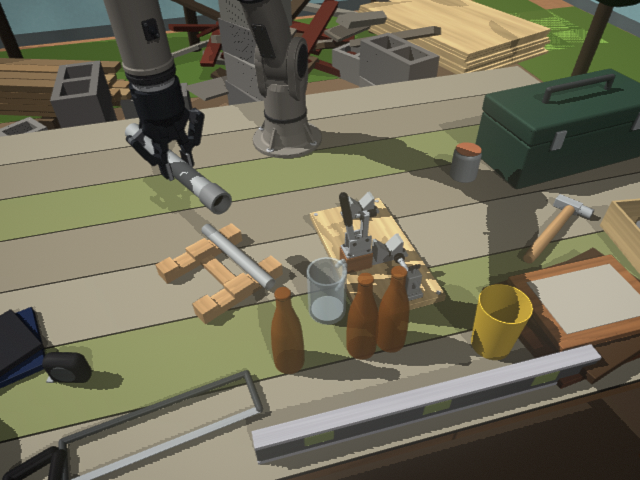

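View pics/w6.png

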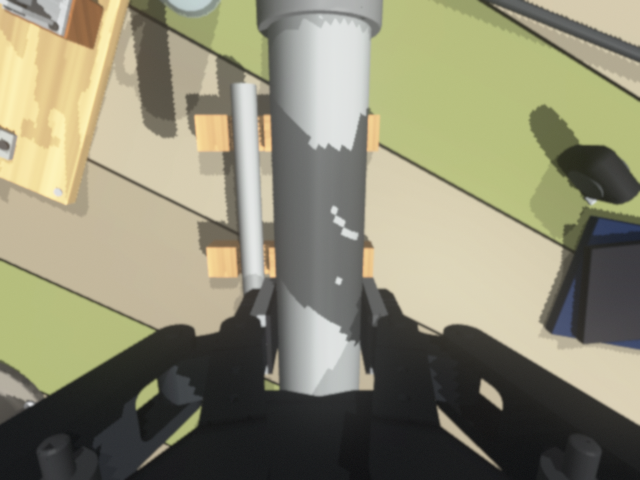

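step_arm(
  plan=[
    [[0,-10,0,0,-0.05,0.01,0.015],[0,-10,0,0,-0.1,0.01,0.01],[0,-6,0,0,-0.15,0,0],[0,0,0,0,-0.15,0,0],[0,0,0,0,-0.15,0,0],[0,0,0,0,-0.15,0,0],[0,0,0,0,-0.15,0,0],[0,0,0,0,-0.15,0,0]],
  ],
)

```text
t: 5.45
tool_pos: [0.529, -0.2903, 0.3103]
orientation: [[-0.016, 0.999, -0.031], [0.012, -0.03, -0.999], [-1.0, -0.016, -0.011]]
wrist_force: [-0.4, 0.0, -6.1]
width: 0.0317
```

Run:
```python
from h import *
rel([.4438,.0909,.32],3.2); print(bot.state()['orientation'].round(3),bot.state()['q'].round(2))
```

```text
t 5.45 pos [ 529.  -290.3  310.3] zaz -91.75 w 31.7 F [-0.4  0.  -6.1]
shift [  -3.9  -96.9 -378.5] rot [-1.657 -0.022  0.003]
[[-0.016  0.999 -0.031]
 [ 0.012 -0.03  -0.999]
 [-1.    -0.016 -0.011]] [ 0.68  0.44 -0.32  1.18  0.13  1.56  0.35]
```

step_arm(
  plan=[
    [[0,-3,0,-20,-0.15,0,0],[0,-3,5,-20,-0.15,0,0],[0,-3,5,-20,-0.15,0,0],[0,0,5,-15,-0.15,0,0],[0,0,10,-15,-0.15,0,0],[0,0,10,-10,-0.15,0,0],[0,0,10,-10,-0.15,0,0],[0,0,10,-10,-0.15,0,0]],
  ],
)

```text
t: 6.25
tool_pos: [0.5153, -0.1507, 0.3012]
orientation: [[-0.053, 0.391, 0.919], [0.02, 0.92, -0.391], [-0.998, -0.002, -0.057]]
wrist_force: [-0.4, -0.7, -5.0]
width: 0.0317
```

Run:
```python
from h import *
rel([.4438,.0909,.32],3.2); print(bot.state()['orientation'].round(3),bot.state()['q'].round(2))
```

```text
t 6.25 pos [ 515.3 -150.7  301.2] zaz -23.03 w 31.7 F [-0.4 -0.7 -5. ]
shift [ -10.2  194.4 -161.1] rot [-0.458 -0.056 -0.011]
[[-0.053  0.391  0.919]
 [ 0.02   0.92  -0.391]
 [-0.998 -0.002 -0.057]] [ 0.68  0.36 -0.59  1.36  0.18  1.54  1.27]
```

step_arm(
  plan=[
    [[0,-3,26,-16,-0.12,-0.015,-0.004],[0,-3,28,-16,-0.12,-0.015,-0.004],[0,-3,28,-15,-0.11,-0.015,-0.003],[0,-3,28,-15,-0.11,-0.01,0],[0,-3,28,-12,0,0,0],[0,-3,28,-12,0,0,0],[0,-3,25,-11,0,0,0],[0,0,15,-5,0,0,0]],
  ],
)

```text
t: 7.05
tool_pos: [0.4162, 0.0681, 0.309]
orientation: [[-0.033, -0.08, 0.996], [-0.002, 0.997, 0.08], [-0.999, 0.001, -0.033]]
wrist_force: [0.5, 0.7, -5.3]
width: 0.0317
```

Run:
```python
from h import *
rel([.4438,.0909,.32],3.2); print(bot.state()['orientation'].round(3),bot.state()['q'].round(2))
```

```text
t 7.05 pos [416.2  68.1 309. ] zaz 4.59 w 31.7 F [ 0.5  0.7 -5.3]
shift [-12.   20.6  29. ] rot [ 0.024 -0.034 -0.001]
[[-0.033 -0.08   0.996]
 [-0.002  0.997  0.08 ]
 [-0.999  0.001 -0.033]] [ 0.57  0.09 -0.82  1.64  0.06  1.47  1.39]
```

step_arm(
  plan=[
    [[0,10,18,24,0.02,-0.03,0],[0,10,2,2,0,0,0],[0,0,0,0,0,0,0],[0,0,0,0,0,0,0],[0,0,0,0,0,0,0]],
  ],
)

```text
t: 7.55
tool_pos: [0.433, 0.0913, 0.282]
orientation: [[-0.016, -0.065, 0.998], [-0.005, 0.998, 0.065], [-1.0, -0.004, -0.016]]
wrist_force: [0.2, -1.1, -5.2]
width: 0.0314
```

Run:
```python
from h import *
rel([.4438,.0909,.32],3.2); print(bot.state()['orientation'].round(3),bot.state()['q'].round(2))
for n in ['top','scene','wrist']: snap(n,n+'7')
```

```text
t 7.55 pos [433.   91.3 282. ] zaz 3.74 w 31.4 F [ 0.2 -1.1 -5.2]
shift [-38.2  -1.2  10.2] rot [ 0.009 -0.016  0.004]
[[-0.016 -0.065  0.998]
 [-0.005  0.998  0.065]
 [-1.    -0.004 -0.016]] [ 0.51  0.15 -0.84  1.66  0.11  1.4   1.28]
```

View pics/top7.png

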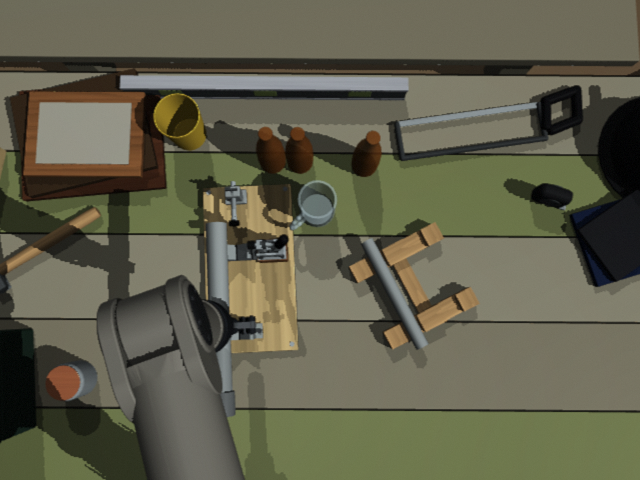

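View pics/scene7.png

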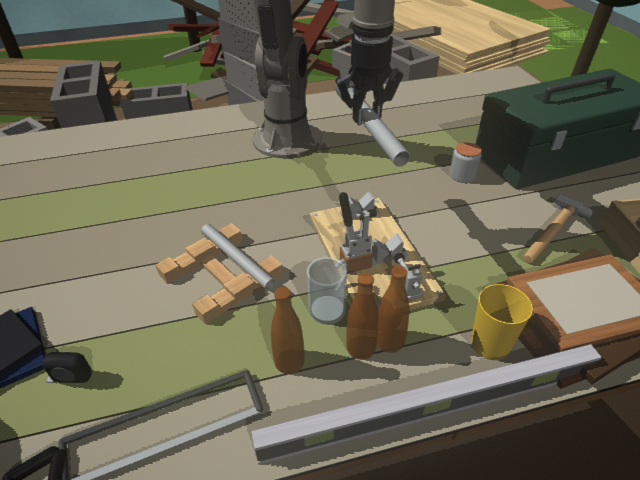

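View pics/wrist7.png

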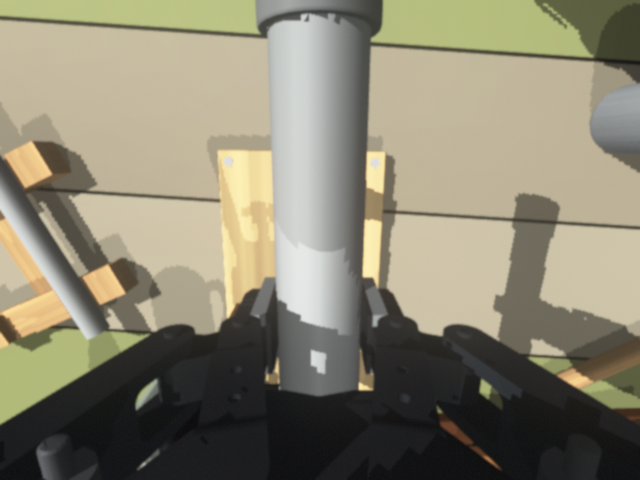

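Run:
```python
from h import *
P=cloud('top7')
m=((P[...,2]>0.27)&(P[...,2]<0.33)).astype(np.uint8); m[:, :190]=0; m[:,250:]=0
for v in (226,240,255,265,370,380,400,410):
    u=np.nonzero(m[v])[0]; 
    if len(u)==0: continue
    Z=.289; a=onz('top7',u.min()-.5,v,Z); b=onz('top7',u.max()+.5,v,Z); print(v,u.min(),u.max(),((a+b)/2).round(4),'w',np.linalg.norm(a-b).round(4), 'ztop',np.nanmax(P[v,u.min():u.max()+1,2]).round(4), np.nanmean(P[v,u.min()+5:u.max()-5,2]).round(4))
v,u=np.nonzero(m[:300]); print('plain end row',v.min(), onz('top7',218,v.min()-.5,.300))
def jig(p): 
    a=np.radians(183.2); d=np.array(p[:2])-[.4867,.0933]; return d@[np.cos(a),np.sin(a)], d@[-np.sin(a),np.cos(a)]
print(jig(onz('top7',218,v.min()-.5,.289)))
s=bot.state();print(s['tool_pos'])
```

```text
226 206 226 [0.5928 0.0992 0.289 ] w 0.0337 ztop 0.3049 0.302
240 206 227 [0.5702 0.0978 0.289 ] w 0.0352 ztop 0.3077 0.3027
255 207 227 [0.5461 0.0963 0.289 ] w 0.0335 ztop 0.3056 0.3032
265 207 228 [0.5301 0.0951 0.289 ] w 0.035 ztop 0.3049 0.3026
370 221 231 [0.3663 0.0774 0.289 ] w 0.0171 ztop 0.3062 nan
380 223 232 [0.3511 0.0747 0.289 ] w 0.0155 ztop 0.3085 nan
400 223 235 [0.3209 0.0716 0.289 ] w 0.0201 ztop 0.3105 0.3064
410 225 235 [0.3059 0.0697 0.289 ] w 0.017 ztop 0.3112 nan
plain end row 222 [0.59843534 0.09434387 0.3       ]
(np.float64(-0.11346182555656728), np.float64(0.0034206949975416623))
[0.43373967 0.09149417 0.2826858 ]<stdin>:7: RuntimeWarning: Mean of empty slice
```

step_arm(
  plan=[
    [[0,30,0,8,0.009,-0.016,0.004],[0,35,0,3,0,0,0],[0,35,0,0,0,0,0],[0,30,0,0,0,0,0],[0,20,0,0,0,0,0],[0,0,0,0,0,0,0],[0,0,0,0,0,0,0]],
  ],
)

```text
t: 8.4
tool_pos: [0.4516, 0.089, 0.1323]
orientation: [[0.014, -0.046, 0.999], [0.0, 0.999, 0.046], [-1.0, -0.0, 0.014]]
wrist_force: [0.7, -0.7, -5.2]
width: 0.0317
```

Run:
```python
from h import *
rel([.4438,.0915,.08],3.2); print(bot.state()['orientation'].round(3))
snap('scene','s8');snap('top','t8')
```

```text
t 8.40 pos [451.6  89.  132.3] zaz 2.65 w 31.7 F [ 0.7 -0.7 -5.2]
shift [52.2  2.9 -8.4] rot [-0.01   0.014  0.001]
[[ 0.014 -0.046  0.999]
 [ 0.     0.999  0.046]
 [-1.    -0.     0.014]]
```

View pics/s8.png

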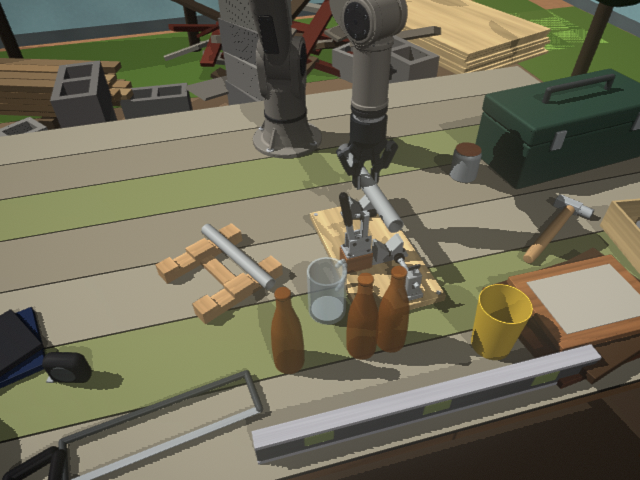

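step_arm(
  plan=[
    [[0,5,3,-8,-0.01,0.014,0],[0,12,0,0,0,0,0],[0,12,0,0,0,0,0],[0,10,0,0,0,0,0],[0,6,0,0,0,0,0],[0,0,0,0,0,0,0],[0,0,0,0,0,0,0]],
  ],
)

```text
t: 9.2
tool_pos: [0.4459, 0.0923, 0.0865]
orientation: [[0.006, -0.056, 0.998], [-0.0, 0.998, 0.056], [-1.0, -0.001, 0.006]]
wrist_force: [0.4, 0.7, -5.9]
width: 0.0315
```

Run:
```python
from h import *
rel([.4438,.0915,.065],3.2); print(bot.state()['orientation'].round(3))
snap('scene','s9');snap('top','t9')
p=load('s9')[0]; cv2.imwrite('pics/s9c.png',cv2.resize(p[120:340,280:480][:,:,::-1],None,fx=2.7,fy=2.7))
p=load('t9')[0]; cv2.imwrite('pics/t9c.png',cv2.resize(p[170:400,150:350][:,:,::-1],None,fx=2.6,fy=2.6))
```

```text
t 9.20 pos [445.9  92.3  86.5] zaz 3.23 w 31.5 F [ 0.4  0.7 -5.9]
shift [21.5 -0.7 -2.2] rot [0.    0.006 0.001]
[[ 0.006 -0.056  0.998]
 [-0.     0.998  0.056]
 [-1.    -0.001  0.006]]
```

View pics/s9c.png

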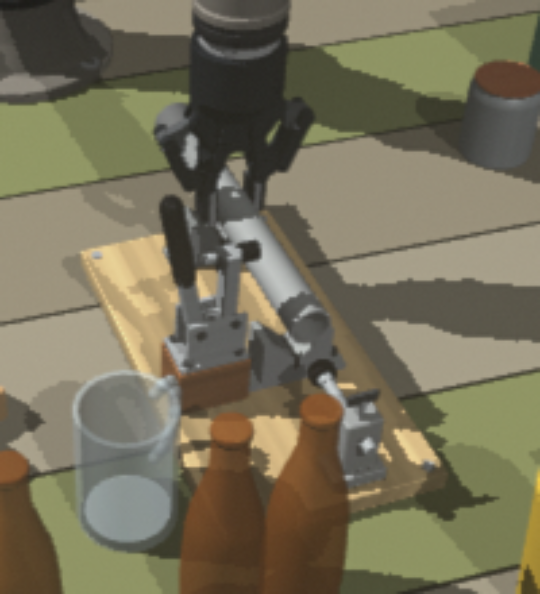

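View pics/t9c.png

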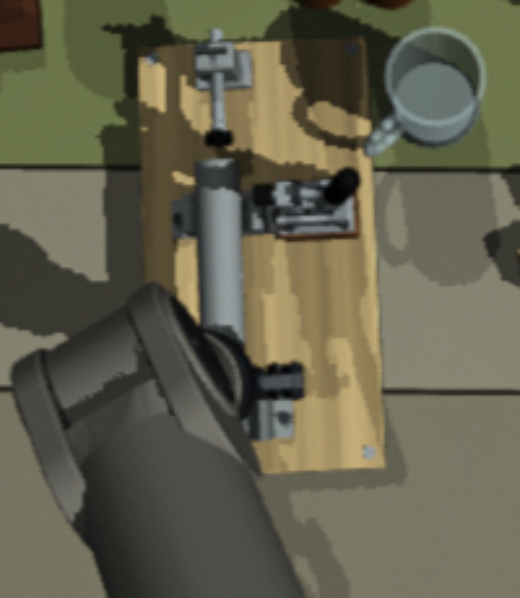

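step_arm(
  plan=[
    [[0,6,-1,-3,0,0.006,0],[0,6,0,0,0,0,0],[0,5,0,0,0,0,0],[0,3,0,0,0,0,0],[0,0,0,0,0,0,0],[0,0,0,0,0,0,0]],
  ],
)

```text
t: 9.9
tool_pos: [0.4439, 0.091, 0.0658]
orientation: [[0.002, -0.055, 0.998], [-0.001, 0.998, 0.056], [-1.0, -0.001, 0.002]]
wrist_force: [0.2, -0.2, -5.7]
width: 0.0313
```

step_arm(
  plan=[
    [[0,2,0,0,0,0,0],[0,2,0,0,0,0,0],[0,0,0,0,0,0,0]],
  ],
)

```text
t: 10.2
tool_pos: [0.4445, 0.0912, 0.0619]
orientation: [[0.004, -0.056, 0.998], [-0.0, 0.998, 0.056], [-1.0, -0.001, 0.004]]
wrist_force: [-0.5, -0.2, -4.7]
width: 0.0316
```

step_arm(
  plan=[
    [[0,1.5,0,0,0,0,0],[0,0,0,0,0,0,0]],
  ],
)

```text
t: 10.4
tool_pos: [0.445, 0.0922, 0.061]
orientation: [[0.005, -0.056, 0.998], [0.001, 0.998, 0.056], [-1.0, 0.0, 0.005]]
wrist_force: [0.5, 0.1, -5.5]
width: 0.0315
```

step_arm(
  plan=[
    [[0,1.5,0,0,0,0,0],[0,0,0,0,0,0,0]],
  ],
)

```text
t: 10.6
tool_pos: [0.4455, 0.0931, 0.0601]
orientation: [[0.006, -0.056, 0.998], [0.002, 0.998, 0.056], [-1.0, 0.001, 0.006]]
wrist_force: [-0.8, -0.6, -6.0]
width: 0.0317
```

step_arm(
  plan=[
    [[0,2,-1,-1,0,0.005,0],[0,0,0,0,0,0,0]],
  ],
)

```text
t: 10.8
tool_pos: [0.4457, 0.0938, 0.0593]
orientation: [[0.004, -0.057, 0.998], [0.003, 0.998, 0.057], [-1.0, 0.003, 0.004]]
wrist_force: [0.3, 1.1, -5.4]
width: 0.0316
```

step_arm(
  plan=[
    [[0,2,-1,0,0,0,0],[0,0,0,0,0,0,0]],
  ],
)

```text
t: 11.0
tool_pos: [0.4458, 0.0939, 0.0592]
orientation: [[0.004, -0.057, 0.998], [0.003, 0.998, 0.057], [-1.0, 0.003, 0.004]]
wrist_force: [0.6, 1.0, -5.7]
width: 0.0315
```

step_arm(
  plan=[
    [[0,4,0,0,0,0,0],[0,0,0,0,0,0,0],[0,0,0,0,0,0,0]],
  ],
)

```text
t: 11.3
tool_pos: [0.4465, 0.0934, 0.0596]
orientation: [[0.005, -0.057, 0.998], [-0.002, 0.998, 0.057], [-1.0, -0.002, 0.005]]
wrist_force: [0.8, 1.3, -4.4]
width: 0.0317
```

Run:
```python
from h import *
s=bot.state();print(s['tool_pos'],s['wrist_force'],s['moment'])
snap('scene','s10');snap('wrist','w10')
p=load('s10')[0]; cv2.imwrite('pics/s10c.png',cv2.resize(p[120:340,280:480][:,:,::-1],None,fx=2.7,fy=2.7))
```

```text
[0.44649934 0.09343977 0.0595772 ] [ 0.76529481  1.30044052 -4.42034078] [ 0.30677129  0.0361592  -0.03417939]
```

View pics/s10c.png

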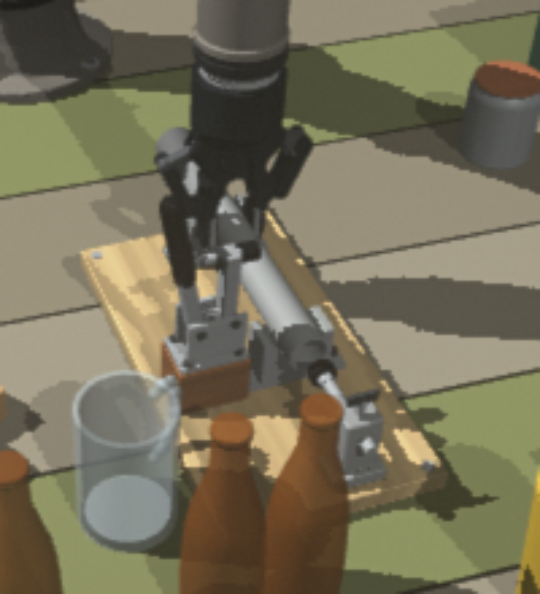

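View pics/w10.png

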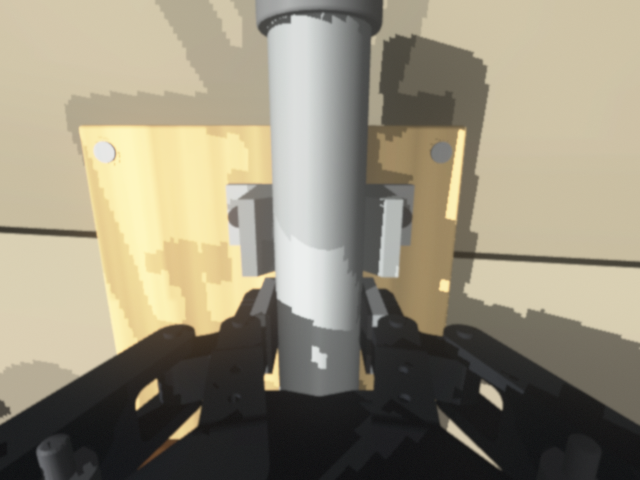

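step_arm(
  plan=[
    [[60,0,0,0,0,0,0],[60,0,0,0,0,0,0],[60,0,0,0,0,0,0],[60,0,0,0,0,0,0],[60,0,0,0,0,0,0]],
  ],
)

```text
t: 11.9
tool_pos: [0.4482, 0.0923, 0.0592]
orientation: [[0.007, -0.056, 0.998], [-0.002, 0.998, 0.056], [-1.0, -0.002, 0.007]]
wrist_force: [-0.4, 0.6, -0.2]
width: 0.0511
```

Run:
```python
from h import *
s=bot.state();print(s['t'],s['tool_pos'],s['wrist_force'],s['moment'],s['width'])
snap('wrist','w11'); snap('top','t11'); snap('scene','s11')
p=load('s11')[0]; cv2.imwrite('pics/s11c.png',cv2.resize(p[120:340,280:480][:,:,::-1],None,fx=2.7,fy=2.7))
P=cloud('t11')
for v in range(228,275,6):
    print(v, [round(x,4) for x in P[v,[225,228,231,234,237,240,243],2]])
```

```text
11.9 [0.44816432 0.09231934 0.05921442] [-0.42072403  0.63843031 -0.18337904] [ 0.0114527  -0.00210996  0.01470968] 0.05107955613503018
228 [np.float64(0.0182), np.float64(0.0154), np.float64(0.0182), np.float64(0.0227), np.float64(0.0191), np.float64(0.0198), np.float64(0.0171)]
234 [np.float64(0.0186), np.float64(0.0775), np.float64(0.0805), np.float64(0.0831), np.float64(0.0808), np.float64(0.0739), np.float64(0.0208)]
240 [np.float64(0.0195), np.float64(0.0808), np.float64(0.0833), np.float64(0.0893), np.float64(0.0833), np.float64(0.0757), np.float64(0.0671)]
246 [np.float64(0.0636), np.float64(0.079), np.float64(0.0824), np.float64(0.084), np.float64(0.0835), np.float64(0.0764), np.float64(0.069)]
252 [np.float64(0.0637), np.float64(0.0752), np.float64(0.0856), np.float64(0.0855), np.float64(0.0813), np.float64(0.0796), np.float64(0.0718)]
258 [np.float64(0.0635), np.float64(0.0766), np.float64(0.0795), np.float64(0.0816), np.float64(0.0816), np.float64(0.0833), np.float64(0.0702)]
264 [np.float64(0.02), np.float64(0.0746), np.float64(0.0789), np.float64(0.0825), np.float64(0.0826), np.float64(0.0804), np.float64(0.0759)]
270 [np.float64(0.0124), np.float64(0.0755), np.float64(0.0792), np.float64(0.082), np.float64(0.0834), np.float64(0.0804), np.float64(0.0729)]
```

View pics/w11.png

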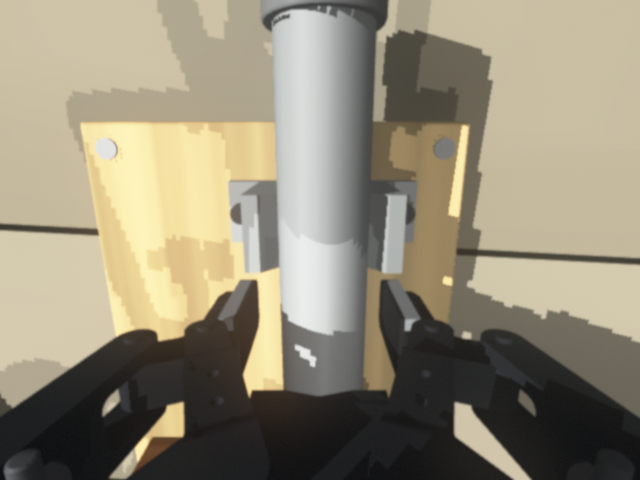

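View pics/s11c.png

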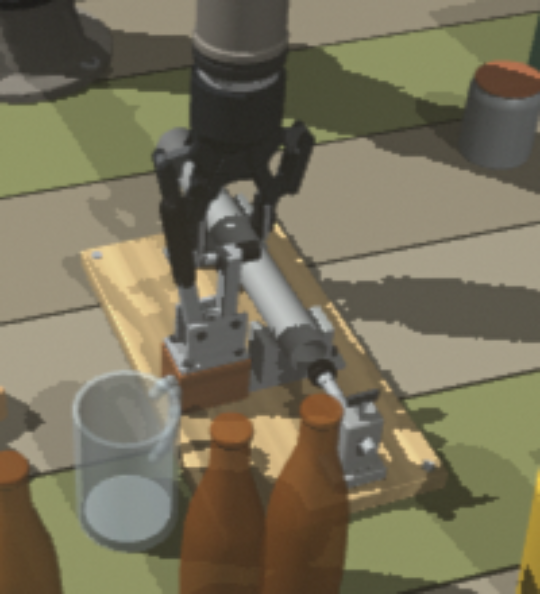

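Run:
```python
from h import *
p,d,T,k=load('t11'); P=cloud('t11')
print(p[214:240,233:236].mean((1,2)).round(0)); print(P[214:240,234].round(3))
print(onz('t11',234,230.5,.082),onz('t11',234,225,.07))
cv2.imwrite('pics/t11c.png',cv2.resize(p[205:255,210:270][:,:,::-1],None,fx=10,fy=10))
p=load('s11')[0]; cv2.imwrite('pics/s11d.png',cv2.resize(p[230:280,370:430][:,:,::-1],None,fx=10,fy=10,interpolation=cv2.INTER_CUBIC))
```

```text
[151. 151. 135. 151. 153. 101.  36.   7.   6.   5.   3.   4.  21.  34.
  39.  42.  42.  44.  52.  59.  60.  59.  60.  59.  60.  58.]
[[0.65  0.102 0.069]
 [0.649 0.102 0.068]
 [0.646 0.102 0.071]
 [0.643 0.101 0.075]
 [0.642 0.101 0.073]
 [0.64  0.101 0.073]
 [0.637 0.101 0.075]
 [0.635 0.101 0.074]
 [0.633 0.1   0.079]
 [0.631 0.101 0.075]
 [0.629 0.1   0.078]
 [0.628 0.102 0.068]
 [0.633 0.108 0.021]
 [0.631 0.108 0.02 ]
 [0.629 0.108 0.023]
 [0.627 0.109 0.018]
 [0.625 0.108 0.02 ]
 [0.623 0.108 0.019]
 [0.621 0.108 0.021]
 [0.61  0.099 0.082]
 [0.608 0.099 0.083]
 [0.606 0.099 0.083]
 [0.604 0.099 0.083]
 [0.602 0.099 0.082]
 [0.6   0.099 0.082]
 [0.598 0.099 0.086]]
[0.61518048 0.0994826  0.082     ] [0.62796767 0.1014438  0.07      ]
```

View pics/t11c.png

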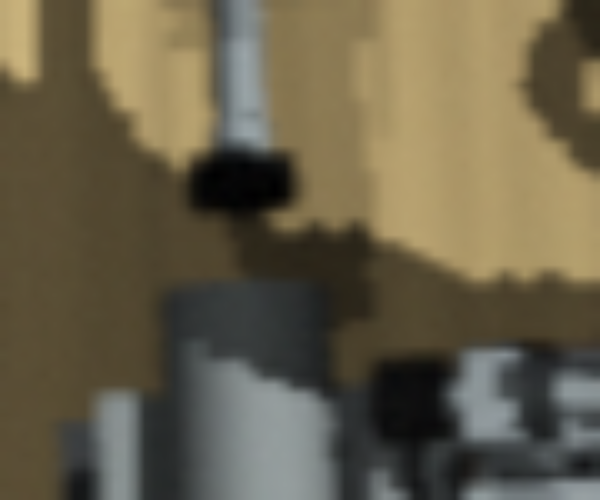

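View pics/s11d.png

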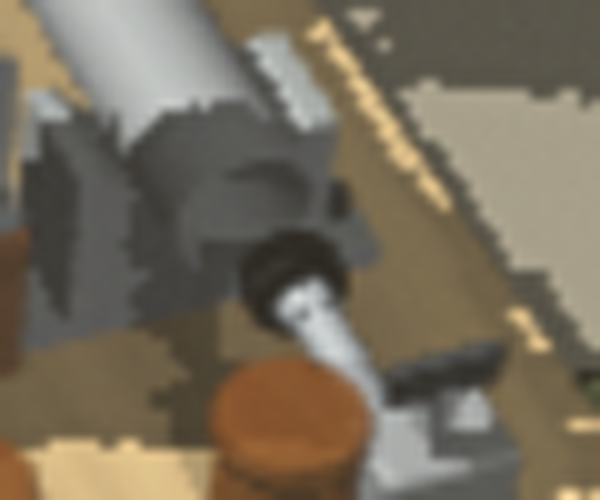

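step_arm(
  plan=[
    [[60,0,2,0,0.002,0.007,0.002],[60,0,0,0,0,0,0],[60,0,0,0,0,0,0],[30,0,0,0,0,0,0],[0,0,0,0,0,0,0],[0,0,0,0,0,0,0],[0,0,0,0,0,0,0]],
  ],
)

```text
t: 12.75
tool_pos: [0.448, 0.0939, 0.0596]
orientation: [[-0.001, -0.054, 0.999], [-0.002, 0.999, 0.054], [-1.0, -0.002, -0.001]]
wrist_force: [0.1, -0.2, 0.1]
width: 0.0315
```

step_arm(
  plan=[
    [[0,0,0,2,0,0,0],[0,0,0,2,0,0,0],[0,0,0,2,0,0,0]],
  ],
)

```text
t: 13.05
tool_pos: [0.448, 0.0939, 0.0596]
orientation: [[-0.013, -0.055, 0.998], [-0.006, 0.998, 0.055], [-1.0, -0.005, -0.014]]
wrist_force: [-5.1, -1.1, 7.7]
width: 0.0314
```

step_arm(
  plan=[
    [[0,-1,0,4,0,-0.013,0],[0,0,0,4,0,0,0]],
  ],
)

```text
t: 13.25
tool_pos: [0.4485, 0.094, 0.0595]
orientation: [[-0.016, -0.055, 0.998], [-0.009, 0.998, 0.055], [-1.0, -0.008, -0.016]]
wrist_force: [-9.9, -1.8, 16.5]
width: 0.0317
```

step_arm(
  plan=[
    [[0,0,0,4,0,-0.005,0],[0,0,0,4,0,-0.005,0]],
  ],
)

```text
t: 13.45
tool_pos: [0.4485, 0.094, 0.0596]
orientation: [[-0.022, -0.056, 0.998], [-0.014, 0.998, 0.055], [-1.0, -0.013, -0.023]]
wrist_force: [-9.7, -2.2, 13.7]
width: 0.0317
```

step_arm(
  plan=[
    [[0,-4,0,4,0,-0.03,0],[0,-2,0,4,0,-0.02,0]],
  ],
)

```text
t: 13.65
tool_pos: [0.4541, 0.0944, 0.0638]
orientation: [[0.024, -0.056, 0.998], [-0.011, 0.998, 0.057], [-1.0, -0.013, 0.023]]
wrist_force: [0.9, 0.3, -5.3]
width: 0.0315
```

Run:
```python
from h import *
rel([.454,.0935,.0615],3.2)
```

```text
t 13.65 pos [454.1  94.4  63.8] zaz 3.25 w 31.5 F [ 0.9  0.3 -5.3]
shift [ 2.3 -0.9 -0.2] rot [0.001 0.023 0.013]
```

step_arm(
  plan=[
    [[0,0,-1,3,0.001,0.03,0.012],[0,0,0,3,0,0.01,0],[0,0,0,0,0,0,0],[0,0,0,0,0,0,0]],
  ],
)

```text
t: 14.05
tool_pos: [0.4594, 0.0937, 0.0621]
orientation: [[-0.018, -0.056, 0.998], [-0.001, 0.998, 0.056], [-1.0, 0.0, -0.018]]
wrist_force: [-0.2, 0.0, -5.3]
width: 0.0314
```

Run:
```python
from h import *
rel([.460,.0935,.0615],3.2); print(bot.state()['orientation'].round(3))
snap('top','t12'); p=load('t12')[0];P=cloud('t12')
print(P[218:280:3,234].round(3).tolist())
cv2.imwrite('pics/t12c.png',cv2.resize(p[205:265,205:265][:,:,::-1],None,fx=9,fy=9))
```

```text
t 14.05 pos [459.4  93.7  62.1] zaz 3.21 w 31.4 F [-0.2  0.  -5.3]
shift [ 0.6 -0.2  0.6] rot [ 0.    -0.018 -0.   ]
[[-0.018 -0.056  0.998]
 [-0.001  0.998  0.056]
 [-1.     0.    -0.018]]
[[0.641, 0.101, 0.075], [0.635, 0.101, 0.076], [0.629, 0.1, 0.078], [0.622, 0.099, 0.085], [0.616, 0.099, 0.083], [0.61, 0.099, 0.084], [0.604, 0.099, 0.085], [0.598, 0.099, 0.084], [0.592, 0.099, 0.082], [0.586, 0.099, 0.082], [0.58, 0.098, 0.083], [0.575, 0.099, 0.081], [0.569, 0.098, 0.083], [0.563, 0.098, 0.083], [0.557, 0.098, 0.083], [0.551, 0.098, 0.082], [0.545, 0.098, 0.082], [0.539, 0.097, 0.085], [0.533, 0.097, 0.087], [0.527, 0.097, 0.088], [0.521, 0.096, 0.088]]
```

View pics/t12c.png

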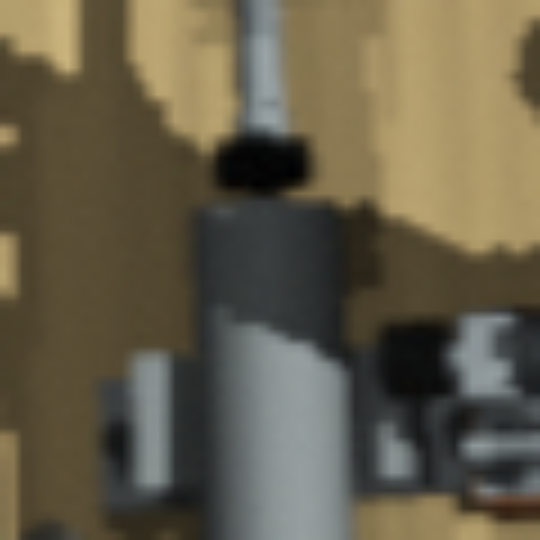

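step_arm(
  plan=[
    [[0,0,0,2,0,0,0],[0,0,0,0,0,0,0]],
  ],
)

```text
t: 14.3
tool_pos: [0.461, 0.0941, 0.0619]
orientation: [[-0.018, -0.057, 0.998], [-0.001, 0.998, 0.057], [-1.0, -0.0, -0.018]]
wrist_force: [1.5, 0.0, -5.1]
width: 0.0318
```

step_arm(
  plan=[
    [[0,0,0,2,0,0,0],[0,0,0,0,0,0,0]],
  ],
)

```text
t: 14.5
tool_pos: [0.4629, 0.0943, 0.0618]
orientation: [[-0.018, -0.057, 0.998], [-0.001, 0.998, 0.057], [-1.0, -0.0, -0.018]]
wrist_force: [0.1, 0.2, -6.1]
width: 0.0317
```

step_arm(
  plan=[
    [[0,0.5,0,2,0,0,0],[0,0,0,0,0,0,0]],
  ],
)

```text
t: 14.7
tool_pos: [0.4649, 0.0945, 0.0613]
orientation: [[-0.018, -0.058, 0.998], [-0.001, 0.998, 0.058], [-1.0, -0.0, -0.018]]
wrist_force: [0.9, 0.0, -5.4]
width: 0.0316
```

step_arm(
  plan=[
    [[0,0.5,0,2,0,0,0],[0,0,0,0,0,0,0]],
  ],
)

```text
t: 14.9
tool_pos: [0.466, 0.0946, 0.0605]
orientation: [[-0.02, -0.058, 0.998], [-0.002, 0.998, 0.058], [-1.0, -0.001, -0.02]]
wrist_force: [0.1, -0.2, -4.5]
width: 0.0316
```

step_arm(
  plan=[
    [[0,0.5,0,2,0,0,0],[0,0,0,0,0,0,0]],
  ],
)

```text
t: 15.1
tool_pos: [0.4662, 0.0948, 0.06]
orientation: [[-0.024, -0.058, 0.998], [-0.003, 0.998, 0.058], [-1.0, -0.001, -0.024]]
wrist_force: [-0.3, -0.5, -3.5]
width: 0.0317
```

Run:
```python
from h import *
rel([.460,.0935,.0615],3.2); print(bot.state()['orientation'].round(3))
snap('top','t13'); p=load('t13')[0]
cv2.imwrite('pics/t13c.png',cv2.resize(p[205:265,205:265][:,:,::-1],None,fx=9,fy=9))
snap('scene','s13');p=load('s13')[0]; cv2.imwrite('pics/s13d.png',cv2.resize(p[230:280,370:430][:,:,::-1],None,fx=10,fy=10,interpolation=cv2.INTER_CUBIC))
print(bot.state()['wrist_force'],bot.state()['tool_pos'])
```

```text
t 15.10 pos [466.2  94.8  60. ] zaz 3.30 w 31.7 F [-0.3 -0.5 -3.5]
shift [-1.4 -0.9 -6.3] rot [ 0.002 -0.024  0.002]
[[-0.024 -0.058  0.998]
 [-0.003  0.998  0.058]
 [-1.    -0.001 -0.024]]
[-2.47558752  0.35675897 -2.43665481] [0.46625016 0.09474041 0.05996131]
```

View pics/t13c.png

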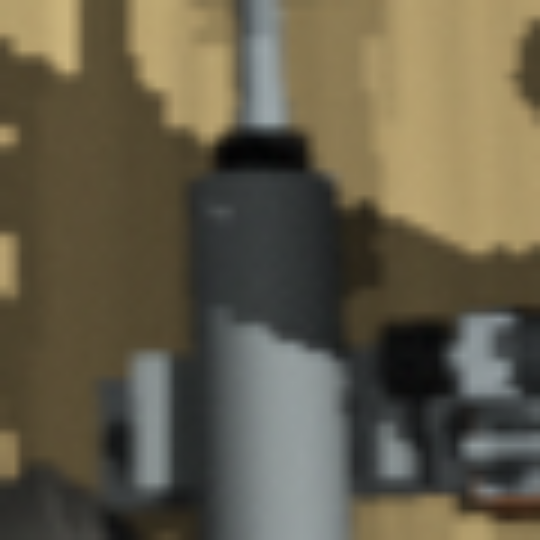

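View pics/s13d.png

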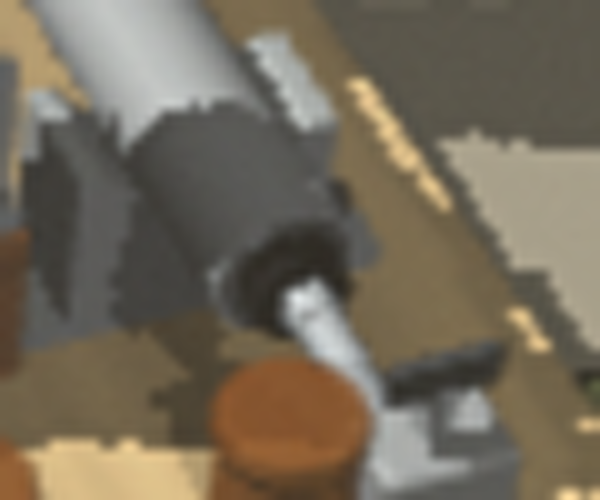

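step_arm(
  plan=[
    [[0,1,0,2.5,0,-0.006,0],[0,0,0,1,0,0,0]],
  ],
)

```text
t: 15.4
tool_pos: [0.4663, 0.0949, 0.0598]
orientation: [[-0.025, -0.057, 0.998], [-0.005, 0.998, 0.057], [-1.0, -0.004, -0.025]]
wrist_force: [-3.4, 0.2, -1.6]
width: 0.0315
```

step_arm(
  plan=[
    [[0,0,0,2.5,0,-0.006,0],[0,0,0,1.5,0,0,0]],
  ],
)

```text
t: 15.6
tool_pos: [0.4664, 0.0949, 0.0597]
orientation: [[-0.026, -0.057, 0.998], [-0.007, 0.998, 0.057], [-1.0, -0.005, -0.027]]
wrist_force: [-5.3, 0.1, 1.3]
width: 0.0314
```

step_arm(
  plan=[
    [[60,0,0,0,0,0,0],[60,0,0,0,0,0,0],[60,0,0,0,0,0,0],[60,0,0,0,0,0,0]],
  ],
)

```text
t: 16.0
tool_pos: [0.4724, 0.0956, 0.0622]
orientation: [[-0.014, -0.056, 0.998], [-0.005, 0.998, 0.056], [-1.0, -0.004, -0.014]]
wrist_force: [0.3, -0.3, -0.4]
width: 0.0515
```

```bash
cat > look.py <<'E'
from h import *
import sys
f=sys.argv[1]
rel([.466,.0945,.0605],3.2); print(bot.state()['orientation'].round(3).tolist())
snap('top','t'+f); p=load('t'+f)[0]; P=cloud('t'+f)
g=p[212:240,231:238].mean((1,2)); print('rows 212..',g.round(0).astype(int).tolist())
print('z',np.nanmedian(P[216:236,231:237,2],1).round(3).tolist())
snap('scene','s'+f);p2=load('s'+f)[0]
A=cv2.resize(p[205:255,210:260][:,:,::-1],(500,500),interpolation=cv2.INTER_CUBIC)
B=cv2.resize(p2[240:275,385:415][:,:,::-1],(300,350),interpolation=cv2.INTER_CUBIC); B=cv2.copyMakeBorder(B,0,150,0,0,cv2.BORDER_CONSTANT)
cv2.imwrite(f'pics/l{f}.png',np.hstack([A,B]))
E
python3 look.py 14
```

```text
t 16.00 pos [472.4  95.6  62.2] zaz 3.20 w 51.5 F [ 0.3 -0.3 -0.4]
shift [ 1.8 -0.8 -6.4] rot [-0.    -0.014  0.004]
[[-0.014, -0.056, 0.998], [-0.005, 0.998, 0.056], [-1.0, -0.004, -0.014]]
rows 212.. [125, 125, 126, 128, 130, 131, 129, 62, 17, 7, 7, 26, 53, 58, 57, 57, 61, 59, 57, 58, 57, 57, 57, 57, 57, 57, 58, 57]
z [0.07, 0.072, 0.072, 0.078, 0.076, 0.077, 0.075, 0.077, 0.081, 0.082, 0.082, 0.082, 0.081, 0.081, 0.082, 0.082, 0.084, 0.084, 0.083, 0.083]
```

View pics/l14.png

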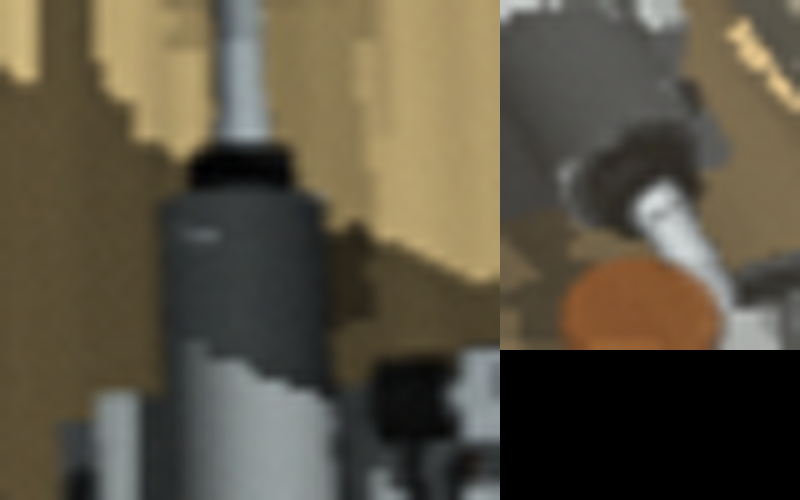

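Run:
```python
from h import *
print('bumper',onz('t11',234,225.5,.0546),onz('t11',234,225.5,.0766))
p=load('t11')[0]; q=load('t14')[0]
for f in (p,q): print(f[214:236,233:237].mean((1,2)).round(0).astype(int).tolist())
print('tube t11',onz('t11',234,232,.0823),'tube now',onz('t14',234,223.1,.0823))
a=load('s11')[0];b=load('s14')[0]
```

```text
bumper [0.62928833 0.10360455 0.0546    ] [0.62596115 0.10048376 0.0766    ]
[146, 146, 135, 147, 150, 110, 42, 8, 6, 6, 3, 6, 29, 37, 38, 41, 41, 42, 49, 58, 58, 58]
[147, 148, 149, 152, 149, 69, 18, 7, 7, 30, 54, 59, 58, 58, 58, 59, 58, 58, 58, 58, 58, 58]
tube t11 [0.61215367 0.09936968 0.0823    ] tube now [0.62988833 0.09978822 0.0823    ]
```

step_arm(
  plan=[
    [[60,1.5,-1,-4,0,-0.014,0.004],[60,0,0,0,0,0,0],[60,0,0,0,0,0,0],[0,0,0,0,0,0,0],[0,0,0,0,0,0,0],[0,0,0,0,0,0,0],[0,0,0,0,0,0,0]],
  ],
)

```text
t: 16.8
tool_pos: [0.4676, 0.0951, 0.061]
orientation: [[0.001, -0.056, 0.998], [0.001, 0.998, 0.056], [-1.0, 0.001, 0.001]]
wrist_force: [-0.2, -0.5, 1.4]
width: 0.0316
```

step_arm(
  plan=[
    [[0,-0.5,0,4,0,-0.01,0],[0,-0.5,0,4,0,-0.01,0]],
  ],
)

```text
t: 17.0
tool_pos: [0.4677, 0.0951, 0.0609]
orientation: [[0.004, -0.057, 0.998], [-0.002, 0.998, 0.057], [-1.0, -0.002, 0.004]]
wrist_force: [-8.7, 0.1, 9.1]
width: 0.0316
```

step_arm(
  plan=[
    [[0,-1.5,0,5,0,-0.01,0]],
  ],
)

```text
t: 17.1
tool_pos: [0.4678, 0.0951, 0.061]
orientation: [[0.004, -0.057, 0.998], [-0.003, 0.998, 0.057], [-1.0, -0.004, 0.004]]
wrist_force: [-6.3, 1.6, -2.2]
width: 0.0316
```

step_arm(
  plan=[
    [[0,-1.5,0,5,0,-0.01,0]],
  ],
)

```text
t: 17.2
tool_pos: [0.468, 0.095, 0.061]
orientation: [[0.005, -0.058, 0.998], [-0.005, 0.998, 0.058], [-1.0, -0.005, 0.005]]
wrist_force: [-8.1, 0.6, 1.6]
width: 0.0311
```

step_arm(
  plan=[
    [[0,-1,0,7,0,-0.005,0],[0,-1,0,7,0,-0.005,0]],
  ],
)

```text
t: 17.4
tool_pos: [0.468, 0.095, 0.0609]
orientation: [[-0.014, -0.058, 0.998], [-0.012, 0.998, 0.058], [-1.0, -0.011, -0.015]]
wrist_force: [-13.8, -1.9, 12.5]
width: 0.0315
```

step_arm(
  plan=[
    [[60,0,0,0,0,0,0],[60,0,0,0,0,0,0],[60,0,0,0,0,0,0],[60,0,0,0,0,0,0]],
  ],
)

```text
t: 17.8
tool_pos: [0.4684, 0.0944, 0.0603]
orientation: [[-0.013, -0.059, 0.998], [-0.012, 0.998, 0.059], [-1.0, -0.012, -0.014]]
wrist_force: [-0.6, 0.2, 0.8]
width: 0.0509
```

```bash
python3 look.py 15
python3 - <<'E'
from h import *
for f in ('t9','t11','t14','t15'):
    q=load(f)[0]; print(q[214:236,233:237].mean((1,2)).round(0).astype(int).tolist())
E
```

```text
t 17.80 pos [468.4  94.4  60.3] zaz 3.36 w 50.9 F [-0.6  0.2  0.8]
shift [-0.2  0.3 -2.4] rot [ 0.003 -0.014  0.012]
[[-0.013, -0.059, 0.998], [-0.012, 0.998, 0.059], [-1.0, -0.012, -0.014]]
rows 212.. [126, 125, 125, 116, 129, 130, 95, 36, 10, 8, 10, 36, 55, 58, 57, 58, 58, 58, 57, 58, 58, 57, 57, 57, 58, 57, 57, 56]
z [0.071, 0.073, 0.072, 0.079, 0.079, 0.076, 0.075, 0.084, 0.084, 0.084, 0.082, 0.082, 0.082, 0.082, 0.081, 0.083, 0.081, 0.082, 0.083, 0.081]
[146, 147, 134, 146, 150, 109, 42, 9, 7, 6, 6, 7, 28, 38, 38, 39, 48, 114, 147, 136, 78, 57]
[146, 146, 135, 147, 150, 110, 42, 8, 6, 6, 3, 6, 29, 37, 38, 41, 41, 42, 49, 58, 58, 58]
[147, 148, 149, 152, 149, 69, 18, 7, 7, 30, 54, 59, 58, 58, 58, 59, 58, 58, 58, 58, 58, 58]
[145, 125, 146, 149, 96, 33, 12, 9, 11, 40, 56, 59, 58, 58, 58, 58, 59, 59, 59, 58, 58, 59]
```

View pics/l15.png

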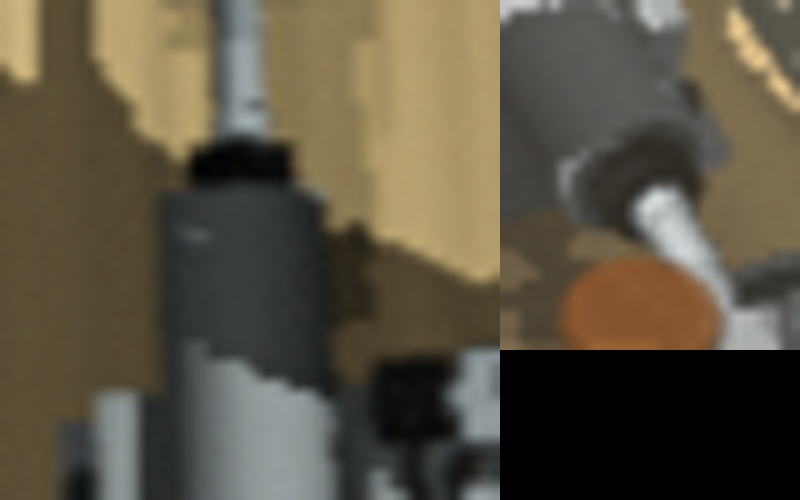

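step_arm(
  plan=[
    [[60,-5,0.5,-1,0.003,-0.01,0.01],[60,-10,0,0,0,0,0],[60,-20,0,0,0,0,0],[60,-30,0,0,0,0,0],[60,-40,0,0,0,0,0],[60,-40,0,0,0,0,0],[60,-40,0,0,0,0,0],[60,-20,0,0,0,0,0]],
  ],
)

```text
t: 18.7
tool_pos: [0.4656, 0.0947, 0.275]
orientation: [[-0.006, -0.057, 0.998], [-0.001, 0.998, 0.057], [-1.0, -0.001, -0.006]]
wrist_force: [0.7, -0.4, -0.9]
width: 0.0512
```

```bash
python3 look.py 16
python3 - <<'E'
from h import *
a=np.radians(183.2); jx=np.array([np.cos(a),np.sin(a)]); jy=np.array([-jx[1],jx[0]]); o=np.array([.4867,.0933])
for q in (0,.3,.6,.9,1.1,1.3):
    th=q+.175; r=.1
    cy=.084+r*np.sin(th)-.009*np.cos(th); cz=.094+r*np.cos(th)+.009*np.sin(th)
    w=o-.09*jx+(cy-.011)*jy; print(q,'TCP',w.round(4),round(cz+.008,4))
q=load('t16')[0]; print(q[214:236,233:237].mean((1,2)).round(0).astype(int).tolist())
rel([.5822,.02,.28],-86.8)
p=load('s16')[0]; cv2.imwrite('pics/s16c.png',cv2.resize(p[150:340,280:480][:,:,::-1],None,fx=3,fy=3))
E
```

```text
t 18.70 pos [465.6  94.7 275. ] zaz 3.27 w 51.2 F [ 0.7 -0.4 -0.9]
shift [214.5  -0.    1.7] rot [ 0.001 -0.006  0.001]
[[-0.006, -0.057, 0.998], [-0.001, 0.998, 0.057], [-1.0, -0.001, -0.006]]
rows 212.. [124, 124, 124, 114, 127, 128, 93, 35, 11, 7, 9, 36, 54, 56, 56, 57, 58, 57, 56, 56, 56, 56, 57, 57, 57, 57, 56, 56]
z [0.071, 0.071, 0.073, 0.076, 0.076, 0.078, 0.075, 0.082, 0.082, 0.082, 0.085, 0.082, 0.082, 0.084, 0.084, 0.083, 0.082, 0.083, 0.084, 0.081]
0 TCP [0.5811 0.0169] 0.202
0.3 TCP [ 0.5827 -0.0122] 0.195
0.6 TCP [ 0.5842 -0.038 ] 0.1797
0.9 TCP [ 0.5853 -0.0581] 0.1575
1.1 TCP [ 0.5858 -0.0675] 0.1398
1.3 TCP [ 0.5861 -0.0731] 0.1205
[144, 123, 143, 147, 94, 33, 12, 7, 10, 38, 55, 57, 57, 57, 58, 57, 58, 58, 57, 57, 58, 58]
t 18.80 pos [466.4  95.  275. ] zaz 3.26 w 51.4 F [-0.2  0.6 -0.1]
shift [ -5.3 -81.5 111.3] rot [ 1.572 -0.002  0.004]
```

View pics/s16c.png

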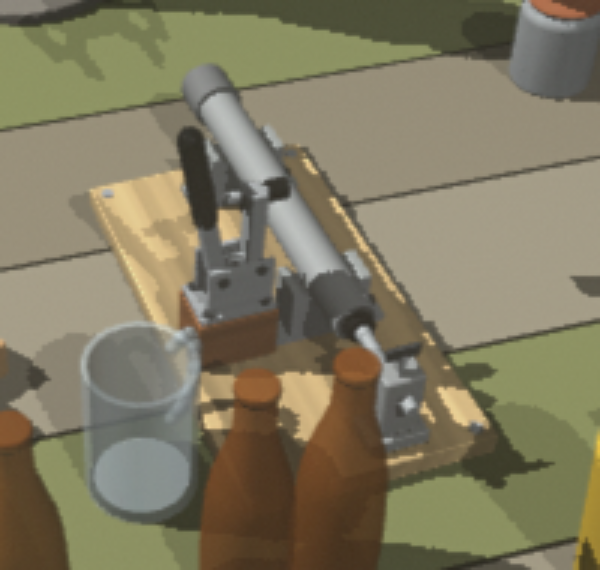

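step_arm(
  plan=[
    [[0,-5,0,0,0.14,0,0],[0,-5,0,0,0.145,0,0],[0,0,0,0,0.145,0,0],[0,0,0,0,0.145,0,0],[0,0,0,0,0.145,0,0],[0,0,0,0,0.145,0,0],[0,0,0,0,0.145,0,0],[0,0,0,0,0.145,0,0]],
  ],
)

```text
t: 19.6
tool_pos: [0.4615, 0.0942, 0.2821]
orientation: [[-0.011, 0.908, 0.42], [-0.003, 0.42, -0.908], [-1.0, -0.011, -0.001]]
wrist_force: [-0.8, 0.1, 0.2]
width: 0.0002
```

step_arm(
  plan=[
    [[0,0,0,0,0.145,0,0],[0,0,0,0,0.145,0,0],[0,0,0,0,0.145,0,0],[0,0,0,0,0,0,0],[0,0,0,0,0,0,0]],
  ],
)

```text
t: 20.1
tool_pos: [0.4579, 0.0938, 0.2787]
orientation: [[-0.018, 1.0, -0.013], [-0.005, -0.013, -1.0], [-1.0, -0.018, 0.005]]
wrist_force: [0.1, -0.2, 0.5]
width: 0.0003
```

Run:
```python
from h import *
rel([.5811,.03,.28],-86.8)
```

```text
t 20.10 pos [457.9  93.8 278.7] zaz -90.76 w 0.3 F [ 0.1 -0.2  0.5]
shift [ -3.2 124.   62.2] rot [-0.069  0.004  0.018]
```

step_arm(
  plan=[
    [[0,0,25,10,-0.069,0.004,0.018],[0,0,30,12,0,0,0],[0,0,30,12,0,0,0],[0,0,25,12,0,0,0],[0,0,10,4,0,0,0],[0,0,0,0,0,0,0],[0,0,0,0,0,0,0]],
  ],
)

```text
t: 20.8
tool_pos: [0.5821, 0.0485, 0.2756]
orientation: [[-0.004, 0.997, 0.078], [-0.001, 0.078, -0.997], [-1.0, -0.004, 0.0]]
wrist_force: [0.6, -0.2, -0.1]
width: 0.0001
```

Run:
```python
from h import *
rel([.5811,.025,.202],-86.8)
snap('wrist','w17');snap('scene','s17');snap('top','t17')
p=load('s17')[0]; cv2.imwrite('pics/s17c.png',cv2.resize(p[50:340,250:480][:,:,::-1],None,fx=2,fy=2))
```

```text
t 20.80 pos [582.1  48.5 275.6] zaz -85.52 w 0.1 F [ 0.6 -0.2 -0.1]
shift [73.6 -2.6 23.3] rot [0.022 0.001 0.004]
```

View pics/s17c.png

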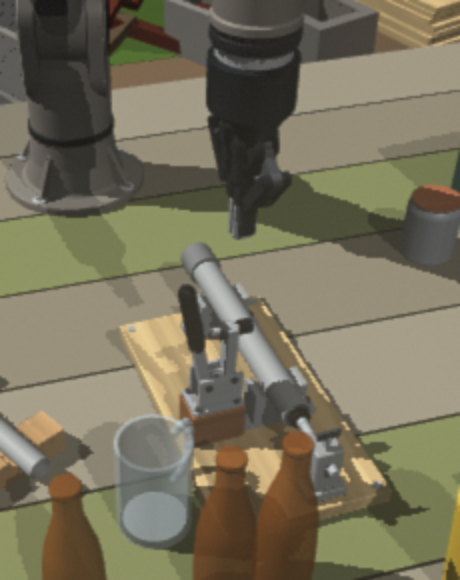

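View pics/w17.png

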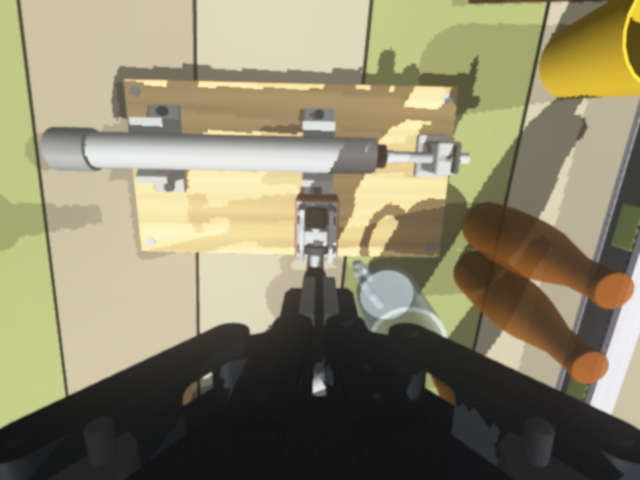

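step_arm(
  plan=[
    [[0,20,-1,5,0.02,0,0.004],[0,20,-1,5,0,0,0],[0,18,0,3,0,0,0],[0,12,0,0,0,0,0],[0,3,0,0,0,0,0],[0,0,0,0,0,0,0],[0,0,0,0,0,0,0]],
  ],
)

```text
t: 21.65
tool_pos: [0.5787, 0.0397, 0.2056]
orientation: [[0.008, 0.998, 0.066], [-0.001, 0.066, -0.998], [-1.0, 0.008, 0.001]]
wrist_force: [-0.8, 0.0, -0.5]
width: -0.0004
```

Run:
```python
from h import *
rel([.5819,.0,.200],-86.8)
snap('scene','s18');snap('top','t18')
p=load('s18')[0]; cv2.imwrite('pics/s18c.png',cv2.resize(p[100:300,300:420][:,:,::-1],None,fx=3,fy=3))
```

```text
t 21.65 pos [578.7  39.7 205.6] zaz -86.20 w -0.4 F [-0.8  0.  -0.5]
shift [ 5.7  0.5 39.8] rot [ 0.011  0.001 -0.008]
```

View pics/s18c.png

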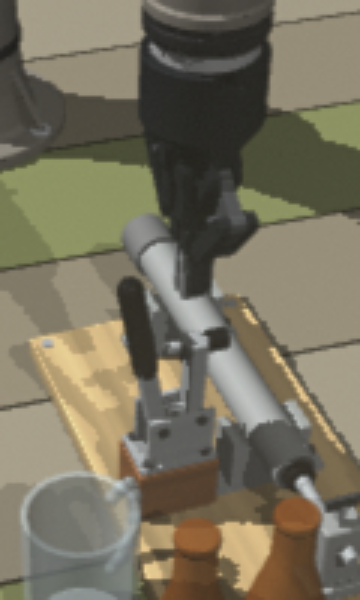

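step_arm(
  plan=[
    [[0,1,0.5,10,0.01,0,-0.008],[0,1,0.5,10,0,0,0],[0,1,0.5,10,0,0,0],[0,2,0.5,10,0,0,0],[0,2,0,10,0,0,0]],
  ],
)

```text
t: 22.25
tool_pos: [0.5843, -0.0094, 0.2]
orientation: [[0.001, 0.998, 0.06], [0.004, 0.06, -0.998], [-1.0, 0.001, -0.004]]
wrist_force: [0.2, 2.8, -0.6]
width: -0.0002
```

Run:
```python
from h import *
rel([.5835,-.025,.188],-86.8)
```

```text
t 22.25 pos [584.3  -9.4 200. ] zaz -86.58 w -0.2 F [ 0.2  2.8 -0.6]
shift [11.9 -1.8 15.6] rot [ 0.004 -0.004 -0.001]
```

step_arm(
  plan=[
    [[0,5,-1,9,0,0,0],[0,6,-1,9,0,0,0],[0,7,0,8,0,0,0],[0,8,0,8,0,0,0],[0,9,0,7,0,0,0]],
  ],
)

```text
t: 22.75
tool_pos: [0.5869, -0.0575, 0.164]
orientation: [[0.007, 0.998, 0.056], [0.001, 0.056, -0.998], [-1.0, 0.007, -0.0]]
wrist_force: [0.2, 1.2, 1.2]
width: 0.0004
```

Run:
```python
from h import *
rel([.5853,-.058,.1575],-86.8)
snap('scene','s19')
p=load('s19')[0]; cv2.imwrite('pics/s19c.png',cv2.resize(p[100:300,280:420][:,:,::-1],None,fx=3,fy=3))
```

```text
t 22.75 pos [586.9 -57.5 164. ] zaz -86.79 w 0.4 F [0.2 1.2 1.2]
shift [ 6.5 -1.7  0.4] rot [ 0.    -0.    -0.007]
```

View pics/s19c.png

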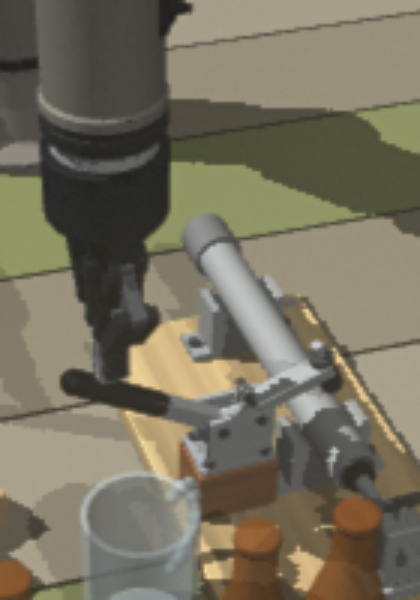

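step_arm(
  plan=[
    [[0,10,-1,4,0,0,-0.007],[0,10,-1,4,0,0,0],[0,10,0,2,0,0,0],[0,8,0,1,0,0,0],[0,6,0,0,0,0,0]],
  ],
)

```text
t: 23.3
tool_pos: [0.5856, -0.0744, 0.1192]
orientation: [[-0.001, 0.999, 0.052], [-0.006, 0.052, -0.999], [-1.0, -0.002, 0.006]]
wrist_force: [-15.1, -0.7, 48.0]
width: 0.0001
```

Run:
```python
from h import *
rel([.5861,-.0731,.1205],-86.8)
snap('scene','s20')
p=load('s20')[0]; cv2.imwrite('pics/s20c.png',cv2.resize(p[100:300,280:420][:,:,::-1],None,fx=3,fy=3))
```

```text
t 23.30 pos [585.6 -74.4 119.2] zaz -87.02 w 0.1 F [-15.1  -0.7  48. ]
shift [-1.3  0.6 -1.2] rot [-0.004  0.006  0.002]
```

View pics/s20c.png

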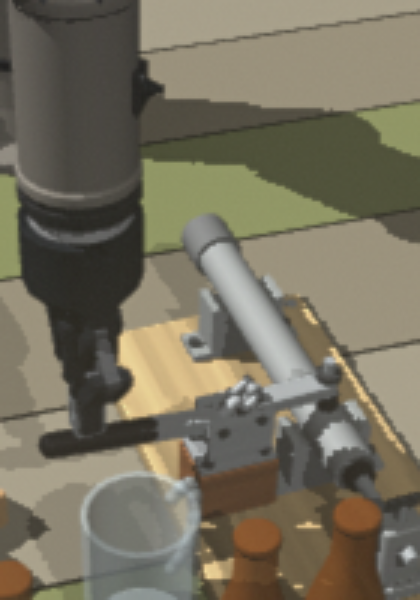

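step_arm(
  plan=[
    [[0,-6,0,0,0,0,0],[0,-15,0,0,0,0,0],[0,-30,0,0,0,0,0],[0,-40,0,0,0,0,0],[0,-40,0,-10,0,0,0],[0,-20,0,-10,0,0,0],[0,0,0,0,0,0,0]],
  ],
)

```text
t: 24.05
tool_pos: [0.5813, -0.0493, 0.2713]
orientation: [[-0.012, 0.998, 0.057], [-0.002, 0.057, -0.998], [-1.0, -0.012, 0.002]]
wrist_force: [0.1, -0.5, -0.4]
width: 0.0002
```

```bash
python3 look.py 21
python3 - <<'E'
from h import *
p=load('s21')[0]; cv2.imwrite('pics/s21c.png',cv2.resize(p[120:320,280:460][:,:,::-1],None,fx=3,fy=3))
q=load('t21')[0]; print(q[214:236,233:237].mean((1,2)).round(0).astype(int).tolist())
P=cloud('s21')
# handle points: dark, near pivot plane
m=(P[...,0]>.56)&(P[...,0]<.61)&(P[...,1]<-.0)&(P[...,1]>-.13)&(P[...,2]>.06)&(P[...,2]<.2)
Q=P[m]
for y in np.arange(-.12,0,.02):
    s=Q[(Q[:,1]>y)&(Q[:,1]<y+.02)]; 
    if len(s): print(round(y+.01,3),len(s),np.percentile(s[:,2],[10,50,95]).round(4))
E
```

```text
t 24.05 pos [581.3 -49.3 271.3] zaz -86.73 w 0.2 F [ 0.1 -0.5 -0.4]
shift [ 211.8 -104.3 -150.5] rot [-1.57  -0.008  0.011]
[[-0.012, 0.998, 0.057], [-0.002, 0.057, -0.998], [-1.0, -0.012, 0.002]]
rows 212.. [124, 122, 123, 113, 125, 127, 92, 36, 14, 13, 23, 89, 133, 139, 138, 138, 137, 137, 137, 137, 137, 137, 137, 136, 136, 137, 137, 136]
z [0.07, 0.071, 0.072, 0.076, 0.077, 0.077, 0.077, 0.082, 0.083, 0.082, 0.081, 0.082, 0.082, 0.083, 0.081, 0.081, 0.081, 0.083, 0.084, 0.082]
[143, 123, 142, 146, 93, 35, 15, 14, 26, 98, 140, 145, 145, 144, 144, 144, 143, 143, 143, 143, 143, 143]
-0.11 30 [0.1013 0.1082 0.1124]
-0.09 87 [0.1015 0.1096 0.1134]
-0.07 86 [0.0996 0.1077 0.1109]
-0.05 85 [0.0982 0.1058 0.1102]
-0.03 81 [0.0949 0.1024 0.1077]
-0.01 87 [0.0913 0.1003 0.1034]
```

View pics/s21c.png

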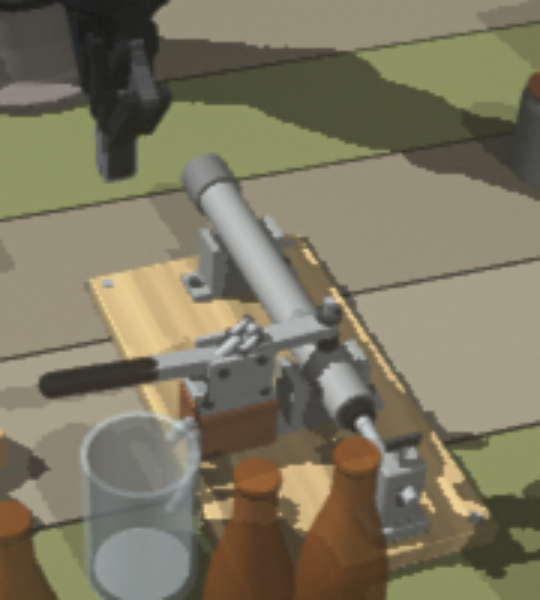

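View pics/t21.png

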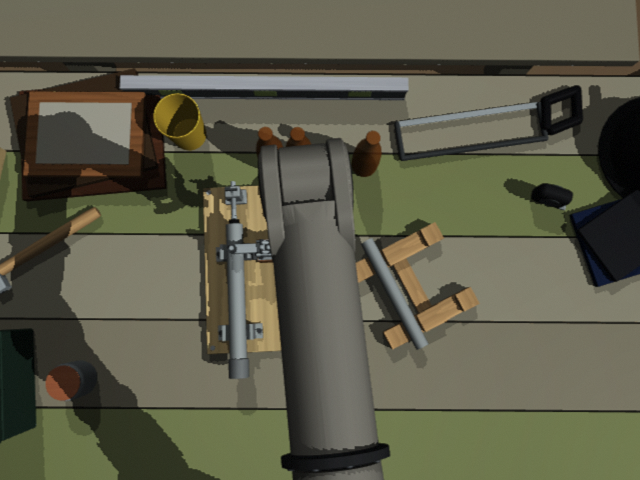

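Run:
```python
from h import *
print(bot.hand_in())
```

```text
the job is handed in; nothing more can be done
None
```

The socketed tube is in both V-blocks with its plain end against the bumper, the toggle clamp is down, and I handed the job in at about 24 s with the gripper clear.

- **Tube:** I took it from the rack by its balance point, turned it round over the jig and lowered it into the Vs. I let go once to bed it, then regripped, lifted it a few mm and carried it about 16 mm towards the bumper. I bedded it again and pushed the last bit with up to about 14 N.
- **Bumper contact:** In the top camera the bumper had shifted back about 1 pixel, roughly 1.5 to 2 mm, after I let go, and it did not move when the clamp came down. The pictures show contact; the force readings alone did not, because friction in the Vs masked the bumper's spring.
- **Bedding:** The tube's top measured 82–83 mm high near the clamped V-block, against 82.3 mm expected. The outer V was only checked by eye.
- **Clamp:** I pushed the handle down with the closed fingertips to its end, where the wrist force briefly reached about 50 N. The handle stayed down after I lifted off. Depth readings fit full lock: its height matched 1.30 rad, but its slope fitted about 1.27, so the exact angle is not confirmed.
- **Everything else:** In the last pictures the spare tube, the mug and the bottles look to be where they started. The arm hid part of the mug and two bottles in the top view.

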